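# Pack the sample bottle case so that the lid shuts

## Robot

A 6-joint arm with a two-finger parallel gripper is mounted at the origin on the work surface. World frame = base frame: x ahead of the robot, y to its left, z up, the work surface at z = 0. Lengths are in mm, angles in rad, forces in N, time in s.
With the tool pointing down it reaches from about 425 to 950 mm from the base axis. Payload 3.5 kg.
Tool frame: the origin (TCP) lies on the centre line of the jaws, within the pads' length; the fingertips stand 19 mm ahead of it and the grasp point (between the pads) is the TCP (manip.tips_ahead is the distance from the TCP to the fingertips, in mm); x points along the fingers, y is the direction in which the jaws open and shut, and the axes are right-handed (so a half turn about x gives the same grasp; the last joint's range is limited). The gripper opens to 85 mm and grips with 20 to 120 N. Pads are 22 mm wide; open, the fingers measure 114 mm over their backs; the gripper's body (76 mm by 85 mm) begins 54 mm behind the grasp point. The pads swing forward as they close: fully open they stand 13 mm farther back than shut.
Start: joints at [1.176, 0.286, 1.577, -0, 1.279, -0.15], TCP at [163.558, 654.87, 250.325] pointing down, gripper open.
Joint ranges: [-2.77, 2.77], [-0.9, 2.22], [0.21, 2.48], [-1.53, 4.67], [0.24, 2.81], [-2.84, 2.84]. Speed limits (rad/s): [2.79, 2.79, 3.14, 3.14, 3.14, 3.14].

## Interface

Orientations are given as a unit quaternion [w, x, y, z].
In Python, from cell import manip, vision, workorder gives the robot as it stands. The module is installed in compiled form; this text tells all that it offers.
- The arm moves only by the tool send_rows, never from a script. Its argument "rows" is a list of rows, each a list of 4 numbers: the shift along the tool's x, y, z in m, then the turn about the tool's x in rad. A call has 1 to 10 rows; each row shifts and turns the pose as measured when the row begins, along the tool's axes as they then stand; what a row does not reach is not made up. A row lasts 1/10 s, in which the tool goes at most 50 mm and 8.59 degrees, less where a joint would pass 70% of its speed; a pose out of reach is approached as far as the arm can. A call is refused whole if a number of a shift passes 0.05 or a number of a turn 0.15, either way. A call with a gripper value outside its range is refused whole. "jaw" is the closure, from -1 (fully open) to 1 (shut), so that 0 is half open, set as the call begins (left out, the last holds). The fingers move at their own pace and stop on an object; "force" is the grip in N (left out, the last holds). Time passes only in rows, so rows that do not move let the fingers close. It gives the time, the measured TCP pose, the force and the opening at its end, in the units of the state.
- manip.observe(): the state, without advancing time (a new reading comes with each control period).
- vision.camera(name): name is "scene" or "top" or "wrist"; returns the picture (480x640x3 uint8, red, green, blue); there is no depth.
- vision.camera_model(name): a dict with "vfov" (degrees; the focal length in pixels is half the picture's height over the tangent of half this angle, whatever the lens; pixels are square), "cx", "cy" (the principal point, pixels), "xyz" and "orientation" of the camera in the world. Camera axes: x right, y down, z forward; pixel columns grow to the right and rows downward; lengths in mm; the calibration is good to about 2 mm. A picture is of the moment at which its call begins: read the wrist's pose just before it. camera_model takes no time and is no camera call; for the wrist camera it gives the pose at the moment of the call.
- workorder.hand_in(): hands the job in, once; it reports no verdict.
The state is a dict: "t": time; "joint_positions": joint angles; "qvel": joint speeds; "joint_efforts": joint torques, N m; "position": TCP position; "eef_rot": TCP orientation; "contact_force": force on the tool from outside, world axes, zero at the start; "torque": the same for the moment, N m; "width": finger opening in mm.
Only numpy, scipy, OpenCV 4.12 (cv2) and the standard library are available. Lean on these libraries where they do the work, as an engineer would, in place of code of your own. Each camera call takes 0.05 s, during which the arm holds its last target. There are 200 camera calls.

## Task

Make the transport case ready to go: every one of its six pockets must hold one short bottle standing upright, so take out any tall bottle, fill only the empty pockets with spares from the bench, and lay the dog-bone bar flat along the raised foam bed; once all that is packed, shut the lid fully. Tall bottles, from the case or the bench, belong standing in the steel tray, and a spare left over stays standing on the bench. Do not disturb the beaker and the wash bottle.

Things in the scene. Friction and masses are not known exactly. Their poses are not given: they have to be found in the camera images.
- case: the fixed blue transport case, outer 232 (x) x 206 (y) x 95 mm high, walls 5 mm, lid hinged on its -y rim. Black foam insert: two rows of three pockets and, along the +y wall, a flat raised bed. Origin at the centre of its underside
- bed (a point): 7 mm above the middle of the case's raised foam bed, where the centre of the flat bar lies when packed. The bed is 222 (x) x 62 (y) mm, its top 60 mm above the bench, 35 below the rim; towards the pockets two foam curbs, 14 mm high, border it, with a 72 mm gap in the middle for fingers. x runs along the bed, parallel to the hinge; y points away from the hinge
- pocket0 (a point): pocket 0 (row next to the hinge), -x end: 56 mm square, floor 5 mm above the bench, foam walls 30 mm high; neighbours 66 mm away along x, 60 along y; 45 mm from an end pocket's middle to the end wall. The point is 40 mm above the floor's middle, where a standing short bottle's centre is. Empty or with a short or tall bottle at the start
- pocket1 (a point): pocket 1 (row next to the hinge), middle: 56 mm square, floor 5 mm above the bench, foam walls 30 mm high; neighbours 66 mm away along x, 60 along y; 45 mm from an end pocket's middle to the end wall. The point is 40 mm above the floor's middle, where a standing short bottle's centre is. Empty or with a short or tall bottle at the start
- pocket2 (a point): pocket 2 (row next to the hinge), +x end: 56 mm square, floor 5 mm above the bench, foam walls 30 mm high; neighbours 66 mm away along x, 60 along y; 45 mm from an end pocket's middle to the end wall. The point is 40 mm above the floor's middle, where a standing short bottle's centre is. Empty or with a short or tall bottle at the start
- pocket3 (a point): pocket 3 (row next to the bed), -x end: 56 mm square, floor 5 mm above the bench, foam walls 30 mm high; neighbours 66 mm away along x, 60 along y; 45 mm from an end pocket's middle to the end wall. The point is 40 mm above the floor's middle, where a standing short bottle's centre is. Empty or with a short or tall bottle at the start
- pocket4 (a point): pocket 4 (row next to the bed), middle: 56 mm square, floor 5 mm above the bench, foam walls 30 mm high; neighbours 66 mm away along x, 60 along y; 45 mm from an end pocket's middle to the end wall. The point is 40 mm above the floor's middle, where a standing short bottle's centre is. Empty or with a short or tall bottle at the start
- pocket5 (a point): pocket 5 (row next to the bed), +x end: 56 mm square, floor 5 mm above the bench, foam walls 30 mm high; neighbours 66 mm away along x, 60 along y; 45 mm from an end pocket's middle to the end wall. The point is 40 mm above the floor's middle, where a standing short bottle's centre is. Empty or with a short or tall bottle at the start
- lid (a joint): the case's lid (blue, 232 x 206 x 8 mm, 0.35 kg), hinged along the case's -y rim: 0 = shut flat on the rim, 1.57 = upright, up to 2.1. It starts open and leaning outward; the hinge is stiff (0.5 N m of friction), so it stays at any angle and must be pushed or led all the way down
- lid_hinge (a point): middle of the lid's hinge line, 95.5 mm above the bench; turns with the lid: x along the hinge, y along the lid to its free edge (206 mm), z out of its upper face (underside at z = 0). A black grip tab, 70 mm wide, 10 mm thick, reaches from the free edge's middle out to y = 232 mm
- packed1_c (a point): short white plastic bottle, upright: body 46 mm across, 50 mm high, with a 34 mm wide, 30 mm high round cap on top (80 mm overall), 0.06 to 0.13 kg, standing in some pocket of the case; absent in some starts; the point is its centre, half-way up, z up
- packed2_c (a point): short white plastic bottle, upright: body 46 mm across, 50 mm high, with a 34 mm wide, 30 mm high round cap on top (80 mm overall), 0.06 to 0.13 kg, standing in some pocket of the case; absent in some starts; the point is its centre, half-way up, z up
- packed3_c (a point): short white plastic bottle, upright: body 46 mm across, 50 mm high, with a 34 mm wide, 30 mm high round cap on top (80 mm overall), 0.06 to 0.13 kg, standing in some pocket of the case; absent in some starts; the point is its centre, half-way up, z up
- packed4_c (a point): short white plastic bottle, upright: body 46 mm across, 50 mm high, with a 34 mm wide, 30 mm high round cap on top (80 mm overall), 0.06 to 0.13 kg, standing in some pocket of the case; absent in some starts; the point is its centre, half-way up, z up
- packed5_c (a point): short white plastic bottle, upright: body 46 mm across, 50 mm high, with a 34 mm wide, 30 mm high round cap on top (80 mm overall), 0.06 to 0.13 kg, standing in some pocket of the case; absent in some starts; the point is its centre, half-way up, z up
- spare1_c (a point): short spare white plastic bottle, upright: body 46 mm across, 50 mm high, with a 34 mm wide, 30 mm high round cap on top (80 mm overall), 0.06 to 0.13 kg, standing on the bench at the start; the point is its centre, half-way up, z up
- spare2_c (a point): short spare white plastic bottle, upright: body 46 mm across, 50 mm high, with a 34 mm wide, 30 mm high round cap on top (80 mm overall), 0.06 to 0.13 kg, standing on the bench at the start; the point is its centre, half-way up, z up
- spare3_c (a point): short spare white plastic bottle, upright: body 46 mm across, 50 mm high, with a 34 mm wide, 30 mm high round cap on top (80 mm overall), 0.06 to 0.13 kg, standing on the bench at the start; the point is its centre, half-way up, z up
- tall1_c (a point): tall white plastic bottle, upright: body 46 mm across, 82 mm high, with a 34 mm wide, 30 mm high round cap on top (112 mm overall), about 0.12 kg, standing wrongly in a pocket, too tall for the lid; the point is its centre, half-way up, z up
- tall2_c (a point): tall white plastic bottle, upright: body 46 mm across, 82 mm high, with a 34 mm wide, 30 mm high round cap on top (112 mm overall), about 0.12 kg, standing among the spares on the bench; the point is its centre, half-way up, z up
- bar_c (a point): aluminium dog-bone tensile bar lying flat: 120 mm long (its x), ends 24 mm wide, waist 14 mm wide over the middle 44 mm, 14 mm thick, 0.06 to 0.13 kg; the point is its centre, half-way up
- tray_in (a point): fixed steel tray, outer 100 (x) x 170 (y) x 25 mm high, walls 5 mm; the point is the middle of its inner floor, 5 mm above the bench
- beaker: bystander: empty glass beaker, 70 mm across, 90 mm high, beyond the work; origin at the centre of its underside
- wash_bottle: bystander: white wash bottle, 64 mm across, 160 mm high, beyond the work; origin at the centre of its underside
Mind the look-alikes: they are no part of the job. There is more than one size of the part that bears tray_in; the job needs the smallest.

How it is judged:
By the outcome, as a careful person would: the job done as asked, in the order asked, and still so for the second after the job is handed in, with the robot touching nothing.
Of packed1, packed2, packed3, packed4, packed5 only 3 to 4 are there at a start; the rules pass over those that are not, and their reading is None.
At some moment in a run one of bar may be knocked a few centimetres aside while the robot is not near it.
It also fails if it takes over 210 s, if anything falls off the work surface, if the arm or the gripper's body presses on something with over 40 N, if the wrist force passes 120 N, or if a joint passes its speed limit or range.

## Working session

There is one attempt and no reset: what is moved stays moved. The work goes in short steps, Python scripts to look and compute and a tool call to move; the robot and the scene stay as the last step left them, time stands still between calls to the robot, and variables do not carry over. Pictures are saved under pics/ and viewed, about 12 in all and at most 16, crops included, and the job is handed in when it is done.

Besides the shell and the picture viewer there is one more tool, called after "Request:" as name(argument=value, ...) on one line, values as JSON. send_rows: Moves the arm, as the interface text tells. Its arguments: {"type":"object","properties":{"rows":{"type":"array","items":{"type":"array","items":{"type":"number"}}},"jaw":{"type":"number"},"force":{"type":"number"}},"required":["rows"]}

```bash
mkdir -p pics; cat > h.py <<'E'
import numpy as np, cv2
from cell import manip, vision, workorder
from scipy.spatial.transform import Rotation as R
def rot(q): return R.from_quat([q[1],q[2],q[3],q[0]]).as_matrix()
def snap(n,f,crop=None,scale=1):
    m=vision.camera_model(n); im=vision.camera(n)[:,:,::-1]
    np.save('pics/'+f+'.npy',im)
    if crop: im=im[crop[1]:crop[3],crop[0]:crop[2]]
    cv2.imwrite('pics/'+f+'.png',cv2.resize(im,None,fx=scale,fy=scale,interpolation=cv2.INTER_CUBIC)); return m
def px2w(m,u,v,z):
    f=240/np.tan(np.radians(m['vfov'])/2); d=rot(m['orientation'])@np.array([(u-m['cx'])/f,(v-m['cy'])/f,1])
    o=np.array(m['xyz']); return o+d*(z-o[2])/d[2]
def w2px(m,p):
    f=240/np.tan(np.radians(m['vfov'])/2); c=rot(m['orientation']).T@(np.array(p)-np.array(m['xyz'])); return c[:2]/c[2]*f+[m['cx'],m['cy']]
def st():
    s=manip.observe(); M=rot(s['eef_rot']); print('t',round(s['t'],2),'p',np.round(s['position'],1),'w',round(s['width'],1),'F',np.round(s['contact_force'],1)); print('axes xyz cols\n',np.round(M,3)); return s,M
E
python3 - <<'E'
from h import *
st()
for n in('scene','top','wrist'):
    m=snap(n,n+'0'); print(n,m)
E
```

```text
t 0.0 p [163.3 654.3 248.9] w 85.8 F [-0.6 -0.4  0.1]
axes xyz cols
 [[-0.001  0.242  0.97 ]
 [-0.002  0.97  -0.242]
 [-1.    -0.002 -0.   ]]
scene {'vfov': 51.19638500983452, 'cx': 318.6697141485579, 'cy': 238.8424136281833, 'xyz': array([1143.86140999,   83.51024748, 1059.66215555]), 'orientation': array([-0.20206823,  0.69718006,  0.66050685, -0.19193515])}
top {'vfov': 45.08120997039437, 'cx': 322.5573547837185, 'cy': 244.93949457553074, 'xyz': array([ 290.26938882,  151.58352702, 1526.30669221]), 'orientation': array([-0.04615263,  0.71577915, -0.69405615,  0.06177544])}
wrist {'vfov': 71.97454975745462, 'cx': 316.9088446570913, 'cy': 236.70997910233223, 'xyz': array([ 92.65196673, 671.85445936, 372.3585191 ]), 'orientation': array([0.11292847, 0.77990906, 0.60943144, 0.08707666])}
```

View pics/top0.png

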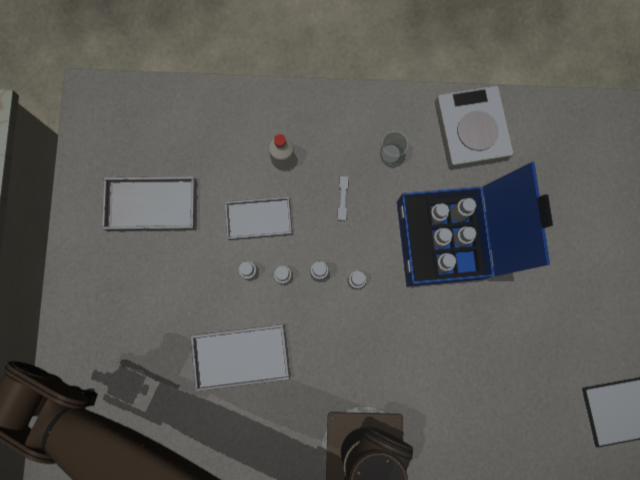

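View pics/scene0.png

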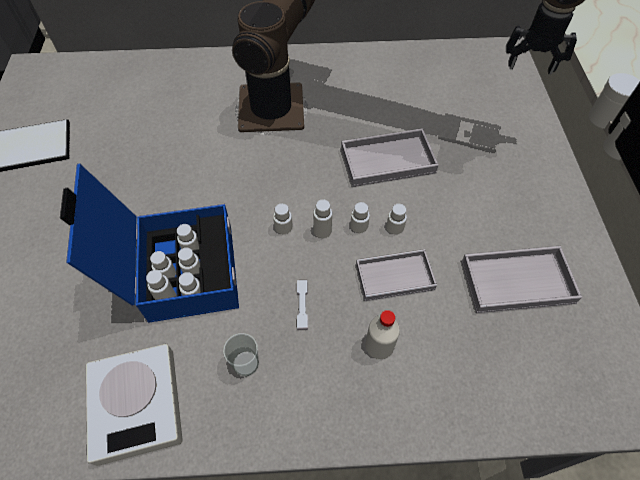

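```bash
python3 - <<'E'
import numpy as np,cv2
a=np.load('pics/top0.npy'); b=np.load('pics/scene0.npy')
cv2.imwrite('pics/c1.png',cv2.resize(a[150:300,390:560],None,fx=4,fy=4,interpolation=cv2.INTER_CUBIC))
cv2.imwrite('pics/c2.png',cv2.resize(a[165:295,220:380],None,fx=4.5,fy=4.5,interpolation=cv2.INTER_CUBIC))
cv2.imwrite('pics/c3.png',cv2.resize(b[160:340,50:350],None,fx=2.66,fy=2.66,interpolation=cv2.INTER_CUBIC))
E
```

```text
(no output)
```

View pics/c1.png

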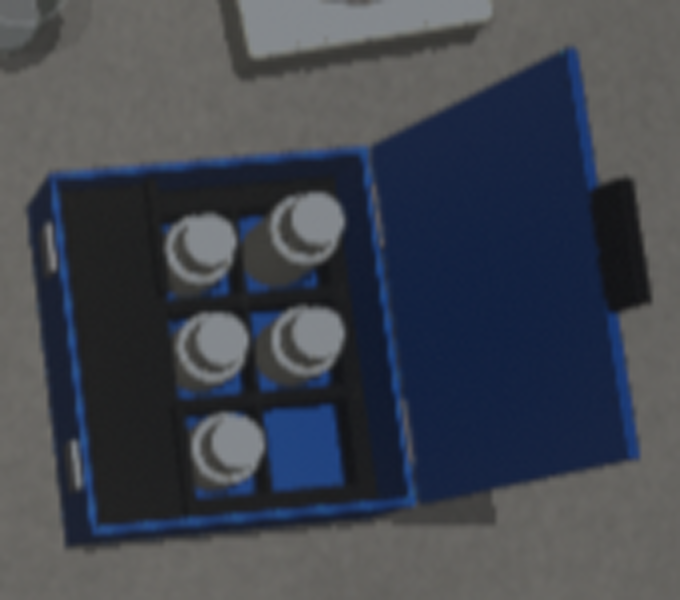

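View pics/c2.png

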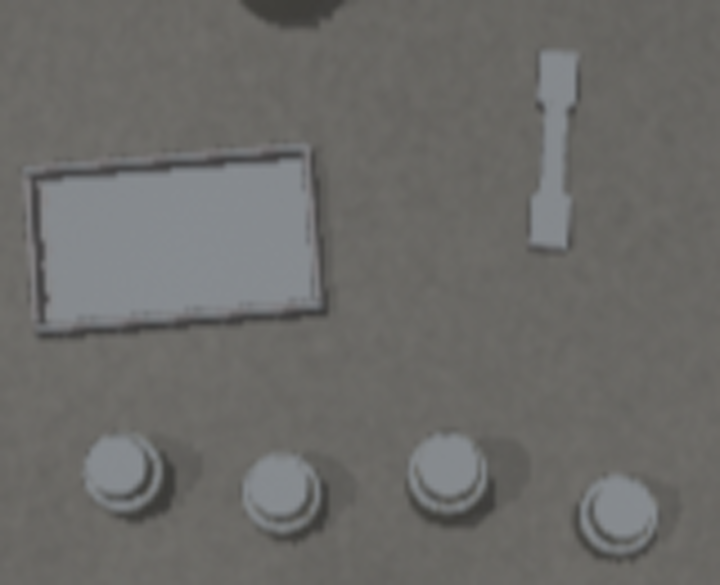

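View pics/c3.png

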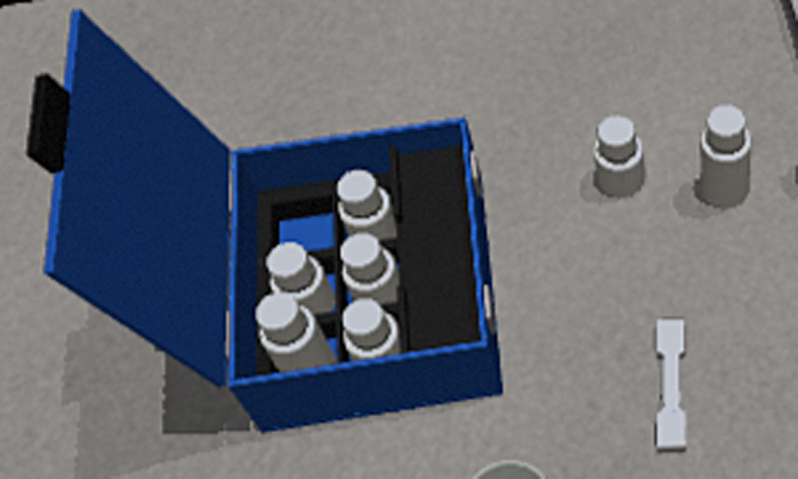

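```bash
cat > m.py <<'E'
from h import *
m={'top':vision.camera_model('top')}['top']
def c1(x,y,z): return px2w(m,(x+.5)/4-.5+390,(y+.5)/4-.5+150,z)
def c2(x,y,z): return px2w(m,(x+.5)/4.5-.5+220,(y+.5)/4.5-.5+165,z)
C=np.array([c1(*p,95) for p in[(52,177),(368,150),(413,502),(97,530)]]);print(np.round(C,1))
print('sides',[round(float(np.linalg.norm(C[i]-C[(i+1)%4])),1) for i in range(4)])
cen=C.mean(0); ax=(C[0]-C[3])+(C[1]-C[2]); th=np.arctan2(ax[1],ax[0]); print('case',cen,'th',th)
ex=np.array([np.cos(th),np.sin(th)]);ey=np.array([-ex[1],ex[0]])
for n,p,z in [('p5',(207,242),85),('p2',(307,222),117),('p4',(217,338),85),('p1',(309,333),85),('p3',(234,443),85)]:
    w=c1(*p,z)[:2]; d=w-cen[:2]; print(n,np.round(w,1),'local',np.round([d@ex,d@ey],1))
w=c1(306,447,5)[:2];d=w-cen[:2];print('p0 floor',np.round(w,1),'local',np.round([d@ex,d@ey],1))
for n,p,z in[('sA',(117,465),80),('sB',(279,488),80),('tall',(447,466),112),('sC',(620,508),80)]: print(n,np.round(c2(*p,z),1))
T=np.array([c2(*p,25) for p in[(24,170),(307,147),(325,307),(38,331)]]); print('tray',np.round(T.mean(0),1),[round(float(np.linalg.norm(T[i]-T[(i+1)%4])),1) for i in range(4)], np.round(T,0).tolist())
a=c2(559,51,14);b=c2(549,247,14);print('bar',(a+b)/2,np.linalg.norm(a-b),np.arctan2((a-b)[1],(a-b)[0]))
g=c1(640,490,0)
E
python3 m.py
```

```text
[[ 649.4  -77.1   95. ]
 [ 674.3 -280.    95. ]
 [ 448.7 -305.4   95. ]
 [ 425.  -107.    95. ]]
sides [204.4, 227.0, 199.8, 226.5]
case [ 549.34591792 -192.35808179   95.        ] th 0.12215890505380313
p5 [ 612.8 -178.5] local [64.6  6. ]
p2 [ 620.6 -234.2] local [ 65.6 -50.2]
p4 [ 550.6 -184.8] local [2.2 7.4]
p1 [ 555.8 -243.6] local [  0.2 -51.7]
p3 [ 483.7 -195.3] local [-65.6   5. ]
p0 floor [ 493.3 -262.8] local [-64.3 -63.1]
sA [448.8 314.   80. ]
sB [438.8 223.4  80. ]
tall [450.5 130.6 112. ]
sC [433.6  32.9  80. ]
tray [589.5 293.6  25. ] [166.8, 96.5, 167.6, 96.5] [[627.0, 383.0, 25.0], [647.0, 218.0, 25.0], [552.0, 203.0, 25.0], [532.0, 370.0, 25.0]]
bar [653.90070285  71.07736792  14.        ] 119.9464488080662 -0.026130459189751817
```

Request:
send_rows(rows=[[0, 0, 0, 0.15], [0, 0, 0, 0.15], [0, 0, 0, 0.15], [0, 0, 0, 0.15], [0, 0, 0, 0.15], [0, 0, 0, 0.15], [0, 0, 0, 0.15], [0, 0, 0, 0.15]], jaw=0.0, force=40)

```text
t: 0.95
position: [162.6, 652.4, 244.2]
eef_rot: [0.53, 0.466, 0.528, -0.473]
contact_force: [0.3, -0.3, -0.4]
width: 42.7
```

Request:
send_rows(rows=[[0, 0.0157, 0.0426, 0], [0, 0.0157, 0.0426, 0], [0, 0.0157, 0.0426, 0], [0, 0.0157, 0.0426, 0], [0, 0.0157, 0.0426, 0], [0, 0.0157, 0.0426, 0], [0, 0.0157, 0.0426, 0], [0, 0.0157, 0.0426, 0], [0, 0.0157, 0.0426, 0], [0, 0.0157, 0.0426, 0]])

```text
t: 1.95
position: [371.4, 236.4, 242.6]
eef_rot: [0.532, 0.462, 0.529, -0.472]
contact_force: [1.5, 0.6, -0.5]
width: 42.6
```

```bash
cat >> h.py <<'E'
def goto(x,y,z,yaw=None):
    s=manip.observe(); M=rot(s['eef_rot']); d=M.T@(np.array([x,y,z])-s['position']); a=np.degrees(np.arctan2(M[1,1],M[0,1]))
    print('p',np.round(s['position'],1),'yaw',round(a,1),'w',round(s['width'],1),'q6',round(s['joint_positions'][5],2),'t',round(s['t'],1)); print('tool delta mm',np.round(d,1),'turn',None if yaw is None else round(-np.radians((yaw-a+90)%180-90),3))
E
python3 -c "
from h import *
goto(620.6,-234,240,7)"
```

```text
p [371.4 236.4 242.6] yaw 7.3 w 42.6 q6 0.22 t 1.9
tool delta mm [  7.3 187.1 498.3] turn 0.006
```

Request:
send_rows(rows=[[0, 0.017, 0.045, 0], [0, 0.017, 0.045, 0], [0, 0.017, 0.045, 0], [0, 0.017, 0.045, 0], [0, 0.017, 0.045, 0], [0, 0.017, 0.045, 0], [0, 0.017, 0.045, 0], [0, 0.017, 0.045, 0], [0, 0.017, 0.045, 0], [0, 0.017, 0.045, 0]])

```text
t: 2.95
position: [600.7, -207.3, 245.3]
eef_rot: [0.532, 0.464, 0.529, -0.471]
contact_force: [0.7, -0.9, 0.7]
width: 42.7
```

Request:
send_rows(rows=[[0, 0.017, 0.045, 0], [0, 0, 0, 0], [0, 0, 0, 0]])

```text
t: 3.25
position: [624.4, -257.8, 242.0]
eef_rot: [0.529, 0.465, 0.529, -0.474]
contact_force: [-0.7, -0.4, -1.0]
width: 42.5
```

```bash
python3 -c "
from h import *
goto(620.6,-234,240,7)
m=snap('wrist','w1')
import pickle; pickle.dump(m,open('w1.pkl','wb'))
print(m['xyz'])
for n,p in [('p5',(612.8,-178.5,85)),('p2',(620.6,-234.2,117)),('p4',(550.6,-184.8,85)),('p1',(555.8,-243.6,85)),('p3',(483.7,-195.3,85))]: print(n,w2px(m,p))"
```

```text
p [ 624.4 -257.8  242. ] yaw 6.8 w 42.5 q6 -0.65 t 3.2
tool delta mm [  1.8  -1.  -24.1] turn -0.003
[ 615.62265018 -185.60027962  364.72702445]
p5 [317.18262332 126.92627813]
p2 [318.3385055  203.67073004]
p4 [239.43440405 125.44045754]
p1 [241.9831775  198.15378109]
p3 [155.998462   128.67900856]
```

View pics/w1.png

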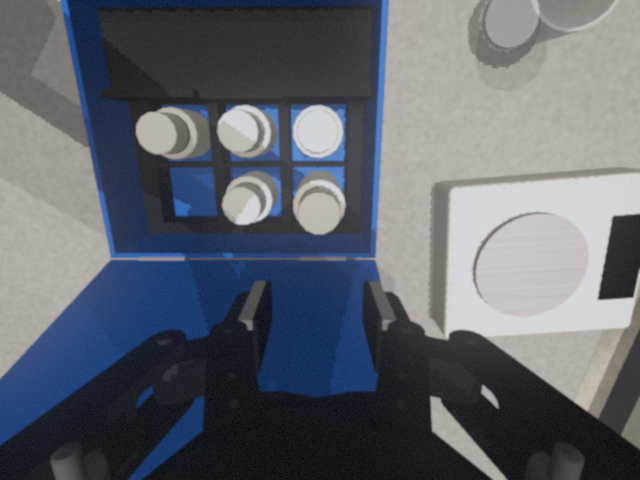

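```bash
python3 -c "
from h import *
import pickle
m=pickle.load(open('w1.pkl','rb'))
A=px2w(m,113,257,95);B=px2w(m,377,257,95);print(A,B,np.linalg.norm(A-B))
C2=(A+B)/2;ax=(B-A)[:2];th=np.arctan2(ax[1],ax[0]);ex=np.array([np.cos(th),np.sin(th)]);ey=np.array([-ex[1],ex[0]])
c=C2[:2]+103*ey;print('case',c,np.degrees(th))
for n,u,z in[('p3',(159,133),85),('p4',(239.5,131),85),('p5',(318,131),85),('p1',(242.5,203),85),('p2',(320.5,211),117),('p2r',(320,211),117)]:
  w=px2w(m,*u,z)[:2];d=w-c;print(n,np.round(w,1),np.round([d@ex,d@ey],1))
for n,u,z in[('p0 bl floor',(173,217),5),('p0br floor',(216,216),5),('bed edge L wall top',(100,10),60),('bedR',(376,10),60),('curb',(105,97),60)]:
  w=px2w(m,*u,z)[:2];d=w-c;print(n,np.round(w,1),np.round([d@ex,d@ey],1))
import cv2
im=np.load('pics/w1.npy');cv2.imwrite('pics/w1c.png',cv2.resize(im[0:270,60:400],None,fx=2.2,fy=2.2,interpolation=cv2.INTER_CUBIC))
"
```

```text
[ 448.66981065 -307.03534439   95.        ] [ 677.21590548 -278.97206496   95.        ] 230.26260034311576
case [ 550.38972187 -190.77152397] 7.000332803503619
p3 [ 486.1 -198.4] [-64.8   0.3]
p4 [ 550.9 -189.1] [0.7 1.6]
p5 [ 613.8 -181.5] [64.1  1.5]
p1 [ 556.5 -247.8] [ -0.9 -57.3]
p2 [ 622.9 -239.6] [ 66.  -57.4]
p2r [ 622.5 -239.7] [ 65.7 -57.4]
p0 bl floor [ 462.9 -290.9] [-99.  -88.7]
p0br floor [ 510.9 -283.9] [-50.6 -87.6]
bed edge L wall top [ 429.2 -110.2] [-110.5   94.7]
bedR [648.5 -84.5] [110.4  93.5]
curb [ 428.9 -175.3] [-118.7   30.2]
```

View pics/w1c.png

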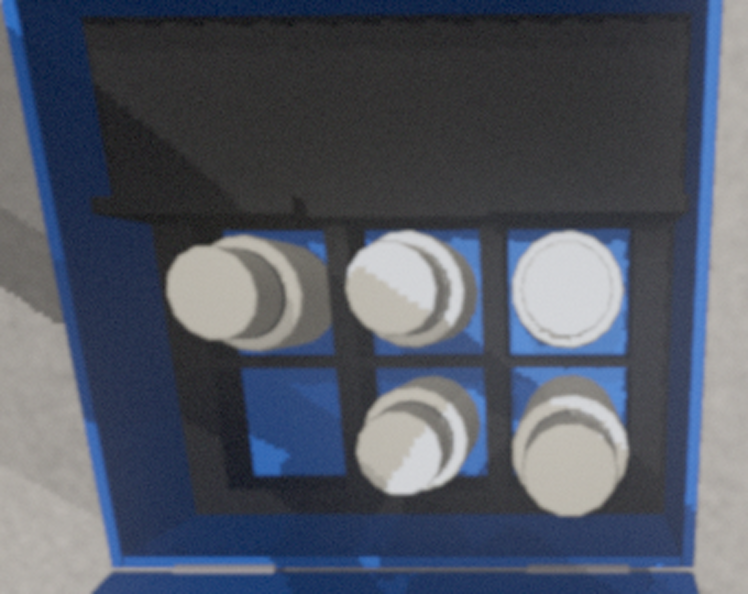

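```bash
python3 -c "
from h import *
goto(622.8,-239.8,150,7)"
```

```text
p [ 624.1 -257.7  241.9] yaw 6.8 w 42.5 q6 -0.65 t 3.3
tool delta mm [ 91.7   1.6 -18.7] turn -0.003
```

Request:
send_rows(rows=[[0, 0.001, -0.018, 0], [0.03, 0, 0, 0], [0.03, 0, 0, 0], [0.03, 0, 0, 0], [0, 0, 0, 0], [0, 0, 0, 0]])

```text
t: 3.9
position: [621.7, -226.3, 154.8]
eef_rot: [0.533, 0.464, 0.53, -0.47]
contact_force: [-0.5, -0.4, 0.3]
width: 42.8
```

```bash
python3 -c "
from h import *
goto(622.8,-239.8,109,7)"
```

```text
p [ 621.7 -226.3  154.8] yaw 7.4 w 42.8 q6 -0.62 t 3.9
tool delta mm [45.9 -0.5 13.1] turn 0.007
```

Request:
send_rows(rows=[[0, 0, 0.012, 0], [0, 0, 0, 0], [0, 0, 0, 0]])

```text
t: 4.2
position: [625.3, -237.9, 160.6]
eef_rot: [0.536, 0.464, 0.528, -0.468]
contact_force: [-0.8, 0.1, 0.4]
width: 42.6
```

```bash
python3 -c "
from h import *
goto(622.8,-239.8,109,7);st()"
```

```text
p [ 625.3 -237.9  160.6] yaw 7.5 w 42.6 q6 -0.64 t 4.2
tool delta mm [51.7 -2.9  0.8] turn 0.009
t 4.2 p [ 625.3 -237.9  160.6] w 42.6 F [-0.8  0.1  0.4]
axes xyz cols
 [[ 0.004  0.991  0.131]
 [-0.013  0.131 -0.991]
 [-1.     0.003  0.013]]
```

Request:
send_rows(rows=[[0.025, -0.003, 0.001, 0], [0.014, 0, 0, 0], [0, 0, 0, 0]])

```text
t: 4.5
position: [625.1, -242.0, 125.6]
eef_rot: [0.539, 0.465, 0.524, -0.468]
contact_force: [0.2, -0.2, -0.4]
width: 42.2
```

```bash
python3 -c "
from h import *
goto(622.8,-239.8,109,7);st()"
```

```text
p [ 625.1 -242.   125.6] yaw 7.5 w 42.2 q6 -0.64 t 4.5
tool delta mm [16.5 -2.2 -2.7] turn 0.008
t 4.5 p [ 625.1 -242.   125.6] w 42.2 F [ 0.2 -0.2 -0.4]
axes xyz cols
 [[ 0.012  0.991  0.13 ]
 [-0.017  0.13  -0.991]
 [-1.     0.01   0.019]]
```

Request:
send_rows(rows=[[0.008, -0.002, -0.002, 0], [0.008, 0, 0, 0]])

```text
t: 4.7
position: [624.3, -241.2, 111.1]
eef_rot: [0.54, 0.465, 0.523, -0.468]
contact_force: [-0.1, -0.3, 0.1]
width: 42.8
```

Request:
send_rows(rows=[[0, 0, 0, 0], [0, 0, 0, 0], [0, 0, 0, 0], [0, 0, 0, 0], [0, 0, 0, 0]], jaw=1.0)

```text
t: 5.2
position: [623.9, -240.8, 110.0]
eef_rot: [0.539, 0.465, 0.524, -0.468]
contact_force: [-0.3, -0.7, -1.1]
width: 33.0
```

Request:
send_rows(rows=[[-0.02, 0, 0, 0], [-0.04, 0, 0, 0], [-0.045, 0, 0, 0], [-0.04, 0, 0, 0]])

```text
t: 5.6
position: [617.8, -235.9, 248.5]
eef_rot: [0.532, 0.463, 0.531, -0.469]
contact_force: [0.1, -0.2, -0.5]
width: 33.2
```

```bash
python3 -c "
from h import *
goto(585,333,240,7);st()"
```

```text
p [ 617.8 -235.9  248.5] yaw 7.4 w 33.2 q6 -0.64 t 5.6
tool delta mm [   4.2   41.3 -568.4] turn 0.008
t 5.6 p [ 617.8 -235.9  248.5] w 33.2 F [ 0.1 -0.2 -0.5]
axes xyz cols
 [[-0.004  0.992  0.13 ]
 [-0.008  0.13  -0.992]
 [-1.    -0.005  0.007]]
```

Request:
send_rows(rows=[[0, 0.003, -0.02, 0], [0, 0.003, -0.035, 0], [0, 0.003, -0.045, 0], [0, 0.003, -0.045, 0], [0, 0.003, -0.045, 0], [0, 0.003, -0.045, 0], [0, 0.003, -0.045, 0], [0, 0.003, -0.045, 0], [0, 0.003, -0.045, 0], [0, 0.003, -0.045, 0]])

```text
t: 6.6
position: [593.5, 191.5, 244.7]
eef_rot: [0.534, 0.466, 0.524, -0.472]
contact_force: [1.4, -0.5, -0.9]
width: 32.9
```

Request:
send_rows(rows=[[0, 0.003, -0.045, 0], [0, 0.003, -0.045, 0], [0, 0.003, -0.035, 0], [0, 0.003, -0.02, 0], [0, 0, 0, 0]])

```text
t: 7.1
position: [580.2, 351.1, 235.6]
eef_rot: [0.535, 0.462, 0.528, -0.471]
contact_force: [-0.0, -0.2, -1.1]
width: 32.7
```

```bash
python3 -c "
from h import *
goto(585,333,111,7);st()
m=snap('wrist','w2')
import pickle; pickle.dump(m,open('w2.pkl','wb'))
"
```

```text
p [580.2 351.1 235.6] yaw 7.4 w 32.7 q6 0.27 t 7.1
tool delta mm [124.8   2.8  16.6] turn 0.007
t 7.1 p [580.2 351.1 235.6] w 32.7 F [-0.  -0.2 -1.1]
axes xyz cols
 [[-0.001  0.992  0.129]
 [-0.016  0.129 -0.992]
 [-1.    -0.003  0.015]]
```

View pics/w2.png

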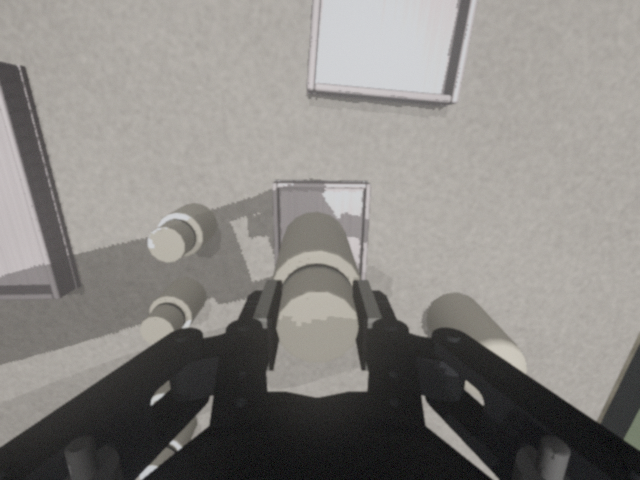

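```bash
python3 -c "
from h import *
import pickle
m=pickle.load(open('w2.pkl','rb'))
print(m['xyz'],px2w(m,274.5,183,25),px2w(m,368.5,184,25)); print('wash',px2w(m,500,355,130), px2w(m,450,315,0))
print('sp',px2w(m,166,243,80),px2w(m,163,322,80))
"
```

```text
[569.83055272 423.98956384 357.74503952] [532.87462796 371.81497511  25.        ] [626.5873265  383.07759219  25.        ]
wash [738.58557412 273.52494606 130.        ] [757.60027019 235.49609767   0.        ]
sp [448.46227864 315.1211593   80.        ] [445.21164095 234.2846633   80.        ]
```

Request:
send_rows(rows=[[0, 0.003, 0.016, 0], [0.03, 0, 0, 0], [0.03, 0, 0, 0], [0.03, 0, 0, 0]])

```text
t: 7.55
position: [590.0, 326.7, 149.6]
eef_rot: [0.537, 0.466, 0.524, -0.469]
contact_force: [0.2, 0.0, -1.4]
width: 32.6
```

```bash
python3 -c "
from h import *
goto(585,333,111,7)"
```

```text
p [590.  326.7 149.6] yaw 7.2 w 32.6 q6 0.25 t 7.5
tool delta mm [38.5 -4.5 -7.6] turn 0.003
```

Request:
send_rows(rows=[[0.02, -0.004, -0.006, 0], [0.012, 0, 0, 0]])

```text
t: 7.75
position: [585.0, 325.2, 112.7]
eef_rot: [0.535, 0.465, 0.523, -0.473]
contact_force: [-0.6, 0.2, -1.2]
width: 32.9
```

Request:
send_rows(rows=[[0.003, 0, 0, 0], [0.002, 0, 0, 0]])

```text
t: 7.95
position: [585.2, 322.4, 109.7]
eef_rot: [0.532, 0.466, 0.524, -0.475]
contact_force: [-3.4, 1.4, 7.0]
width: 33.1
```

Request:
send_rows(rows=[[0, 0, 0, 0], [0, 0, 0, 0], [0, 0, 0, 0]], jaw=0.0)

```text
t: 8.25
position: [588.4, 319.7, 113.4]
eef_rot: [0.533, 0.468, 0.522, -0.474]
contact_force: [-0.5, -0.6, -0.5]
width: 42.7
```

Request:
send_rows(rows=[[-0.02, 0, 0, 0], [-0.03, 0, 0, 0], [-0.035, 0, 0, 0]])

```text
t: 8.55
position: [585.4, 318.5, 193.9]
eef_rot: [0.531, 0.464, 0.523, -0.478]
contact_force: [0.4, 0.6, 1.1]
width: 42.4
```

```bash
python3 -c "
from h import *
goto(450.5,130.6,190,7)
m=snap('wrist','w3')
"
```

```text
p [585.4 318.5 193.9] yaw 6.4 w 42.4 q6 0.25 t 8.6
tool delta mm [   8.8 -155.   171.6] turn -0.011
```

Request:
send_rows(rows=[[0, -0.02, 0.022, 0], [0, -0.031, 0.034, 0], [0, -0.031, 0.034, 0], [0, -0.031, 0.034, 0], [0, -0.031, 0.034, 0], [0, -0.011, 0.012, 0]])

```text
t: 9.2
position: [454.6, 129.4, 209.2]
eef_rot: [0.539, 0.472, 0.518, -0.468]
contact_force: [-0.8, 0.8, 0.2]
width: 42.3
```

```bash
python3 -c "
from h import *
goto(450.5,130.6,130,7)
m=snap('wrist','w4');import pickle; pickle.dump(m,open('w4.pkl','wb'));print(w2px(m,[450.5,130.6,112]),w2px(m,[438.8,223.4,80]))
"
```

```text
p [454.6 129.4 209.2] yaw 6.7 w 42.3 q6 -0.04 t 9.2
tool delta mm [79.  -5.8 -3.1] turn -0.006
[309.46018366 241.5899561 ] [307.29045597 101.42984584]
```

View pics/w4.png

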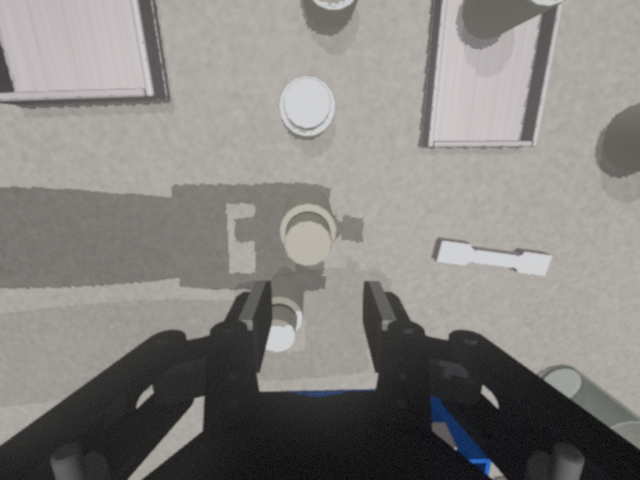

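```bash
python3 -c "
from h import *
import pickle
m=pickle.load(open('w4.pkl','rb'));print(px2w(m,307,244,112),px2w(m,307,101.5,80),px2w(m,279,337,80));a=px2w(m,439,251,14);b=px2w(m,549,264,14);print('bar',(a+b)/2,np.degrees(np.arctan2((b-a)[1],(b-a)[0])),np.linalg.norm(a-b))
goto(449.5,129.5,130,7)
"
```

```text
[448.98501108 128.64937341 112.        ] [438.6016136  223.33004725  80.        ] [434.85512718  29.55899362  80.        ]
bar [647.71573928 101.94470934  14.        ] -0.7981875115419705 119.49420839736045
p [454.3 128.8 209.3] yaw 6.6 w 42.8 q6 -0.04 t 9.2
tool delta mm [79.1 -6.6 -2.7] turn -0.006
```

Request:
send_rows(rows=[[0.03, -0.005, -0.002, 0], [0.03, 0, 0, 0], [0.02, 0, 0, 0]])

```text
t: 9.55
position: [456.2, 128.2, 133.4]
eef_rot: [0.542, 0.477, 0.512, -0.465]
contact_force: [0.1, -0.9, -0.0]
width: 42.6
```

```bash
python3 -c "
from h import *
goto(449.5,129.5,105,7)"
```

```text
p [456.2 128.2 133.4] yaw 6.5 w 42.6 q6 -0.03 t 9.6
tool delta mm [28.  -7.7 -2.6] turn -0.009
```

Request:
send_rows(rows=[[0, -0.006, -0.002, 0]])

```text
t: 9.65
position: [448.9, 129.4, 130.6]
eef_rot: [0.541, 0.476, 0.513, -0.466]
contact_force: [-0.1, 0.5, 0.0]
width: 42.5
```

```bash
python3 -c "
from h import *
goto(449.5,129.5,105,7);st()"
```

```text
p [448.9 129.4 130.6] yaw 6.4 w 42.5 q6 -0.03 t 9.7
tool delta mm [25.6 -0.3 -0.5] turn -0.01
t 9.65 p [448.9 129.4 130.6] w 42.5 F [-0.1  0.5  0. ]
axes xyz cols
 [[ 0.038  0.993  0.111]
 [-0.016  0.112 -0.994]
 [-0.999  0.036  0.02 ]]
```

Request:
send_rows(rows=[[0.013, 0, 0, 0], [0.012, 0, 0, 0]])

```text
t: 9.85
position: [451.7, 129.8, 107.1]
eef_rot: [0.543, 0.477, 0.512, -0.464]
contact_force: [-0.4, -0.3, -0.9]
width: 42.4
```

Request:
send_rows(rows=[[0, 0, 0, 0], [0, 0, 0, 0], [0, 0, 0, 0], [0, 0, 0, 0]], jaw=1.0)

```text
t: 10.25
position: [451.8, 130.1, 106.6]
eef_rot: [0.542, 0.477, 0.512, -0.464]
contact_force: [0.5, -0.3, -2.0]
width: 32.8
```

```bash
python3 -c "
from h import *
goto(597,247,190,7);st()"
```

```text
p [451.8 130.1 106.6] yaw 6.5 w 32.8 q6 -0.03 t 10.2
tool delta mm [-78.8 160.9 -98. ] turn -0.008
t 10.25 p [451.8 130.1 106.6] w 32.8 F [ 0.5 -0.3 -2. ]
axes xyz cols
 [[ 0.043  0.993  0.113]
 [-0.015  0.114 -0.993]
 [-0.999  0.041  0.02 ]]
```

Request:
send_rows(rows=[[-0.02, 0, 0, 0], [-0.04, 0, 0, 0], [-0.03, 0.01, 0, 0], [0, 0.03, -0.018, 0], [0, 0.03, -0.018, 0], [0, 0.03, -0.018, 0], [0, 0.03, -0.018, 0], [0, 0.015, -0.012, 0]])

```text
t: 11.05
position: [586.6, 233.8, 208.3]
eef_rot: [0.543, 0.479, 0.51, -0.463]
contact_force: [-0.7, -1.3, -0.9]
width: 32.8
```

```bash
python3 -c "
from h import *
goto(595.5,248.5,112,7);st()"
```

```text
p [586.6 233.8 208.3] yaw 6.4 w 32.8 q6 0.13 t 11.1
tool delta mm [ 96.5   5.8 -15.5] turn -0.011
t 11.05 p [586.6 233.8 208.3] w 32.8 F [-0.7 -1.3 -0.9]
axes xyz cols
 [[ 0.05   0.993  0.11 ]
 [-0.014  0.111 -0.994]
 [-0.999  0.048  0.02 ]]
```

Request:
send_rows(rows=[[0.02, 0.005, -0.013, 0], [0.03, 0, 0, 0], [0.03, 0, 0, 0]])

```text
t: 11.35
position: [601.8, 250.4, 134.6]
eef_rot: [0.547, 0.484, 0.507, -0.458]
contact_force: [-0.7, 0.5, -0.8]
width: 32.8
```

```bash
python3 -c "
from h import *
goto(595.5,248.5,112,7);s,M=st();print(np.round(s['joint_positions'],3))"
```

```text
p [601.8 250.4 134.6] yaw 6.5 w 32.8 q6 0.15 t 11.3
tool delta mm [22.1 -8.   0.8] turn -0.009
t 11.35 p [601.8 250.4 134.6] w 32.8 F [-0.7  0.5 -0.8]
axes xyz cols
 [[ 0.067  0.992  0.111]
 [-0.009  0.112 -0.994]
 [-0.998  0.065  0.017]]
[ 0.248  0.322  1.756 -0.03   1.001  0.151]
```

Request:
send_rows(rows=[[0.01, -0.007, 0, 0], [0.008, 0, 0, 0]])

```text
t: 11.55
position: [593.8, 249.0, 112.0]
eef_rot: [0.546, 0.482, 0.509, -0.46]
contact_force: [0.4, 0.7, -0.8]
width: 32.8
```

Request:
send_rows(rows=[[0.003, 0, 0, 0], [0.002, 0, 0, 0]])

```text
t: 11.75
position: [595.0, 249.3, 110.9]
eef_rot: [0.546, 0.483, 0.508, -0.459]
contact_force: [-2.2, -0.2, 4.0]
width: 33.5
```

```bash
python3 -c "
from h import *
goto(595.5,248.5,110,7);s,M=st()"
```

```text
p [595.  249.3 110.9] yaw 6.5 w 33.5 q6 0.15 t 11.8
tool delta mm [1.  0.4 0.8] turn -0.009
t 11.75 p [595.  249.3 110.9] w 33.5 F [-2.2 -0.2  4. ]
axes xyz cols
 [[ 0.062  0.992  0.111]
 [-0.01   0.112 -0.994]
 [-0.998  0.06   0.017]]
```

Request:
send_rows(rows=[[0, 0, 0, 0], [0, 0, 0, 0], [0, 0, 0, 0]], jaw=0.0)

```text
t: 12.05
position: [597.0, 249.6, 114.4]
eef_rot: [0.547, 0.485, 0.507, -0.457]
contact_force: [0.1, -0.0, -0.4]
width: 43.0
```

Request:
send_rows(rows=[[-0.02, 0, 0, 0], [-0.025, 0, 0, 0], [-0.025, 0, 0, 0], [0, 0, 0, 0]])

```text
t: 12.45
position: [592.3, 249.9, 186.4]
eef_rot: [0.547, 0.485, 0.506, -0.457]
contact_force: [1.6, -0.2, 0.3]
width: 42.6
```

```bash
python3 -c "
from h import *
goto(438.6,223.3,150,7);s,M=st()"
```

```text
p [592.3 249.9 186.4] yaw 6.4 w 42.6 q6 0.15 t 12.4
tool delta mm [  25.8 -157.9    8.8] turn -0.01
t 12.45 p [592.3 249.9 186.4] w 42.6 F [ 1.6 -0.2  0.3]
axes xyz cols
 [[ 0.07   0.991  0.111]
 [-0.009  0.112 -0.994]
 [-0.998  0.068  0.016]]
```

Request:
send_rows(rows=[[0, -0.04, 0.002, 0], [0, -0.04, 0.002, 0], [0, -0.04, 0.002, 0], [0, -0.03, 0.002, 0], [0, -0.007, 0, 0]])

```text
t: 12.95
position: [433.0, 222.7, 170.0]
eef_rot: [0.546, 0.485, 0.506, -0.458]
contact_force: [0.0, 0.2, -0.3]
width: 42.7
```

```bash
python3 -c "
from h import *
goto(438.6,223.3,130,7);s,M=st()
m=snap('wrist','w5');import pickle; pickle.dump(m,open('w5.pkl','wb'));print(w2px(m,[438.6,223.3,80]))"
```

```text
p [433.  222.7 170. ] yaw 6.3 w 42.7 q6 0.19 t 12.9
tool delta mm [40.2  3.  -0.6] turn -0.012
t 12.95 p [433.  222.7 170. ] w 42.7 F [ 0.   0.2 -0.3]
axes xyz cols
 [[ 0.068  0.992  0.109]
 [-0.009  0.11  -0.994]
 [-0.998  0.066  0.017]]
[317.95804848 247.29926928]
```

Request:
send_rows(rows=[[-0.05, 0, 0, 0], [-0.05, 0, 0, 0]])

```text
t: 13.2
position: [423.6, 222.5, 262.9]
eef_rot: [0.543, 0.48, 0.509, -0.463]
contact_force: [0.8, 0.0, 0.0]
width: 42.5
```

Request:
send_rows(rows=[[0.012, 0, 0, 0], [0.012, 0, 0, 0], [0.012, 0, 0, 0], [0.012, 0, 0, 0], [0.012, 0, 0, 0], [0.012, 0, 0, 0], [0.012, 0, 0, 0], [0.012, 0, 0, 0]])

```text
t: 14.0
position: [437.3, 222.7, 166.2]
eef_rot: [0.546, 0.485, 0.506, -0.459]
contact_force: [0.3, 0.2, 0.4]
width: 42.6
```

Request:
send_rows(rows=[[-0.05, 0, 0, 0], [-0.05, 0, 0, 0]])

```text
t: 14.2
position: [424.9, 221.7, 253.1]
eef_rot: [0.54, 0.476, 0.512, -0.468]
contact_force: [-0.0, 0.4, 0.6]
width: 42.6
```

Request:
send_rows(rows=[[0, 0, 0, 0.1], [0, 0, 0, -0.1], [0, 0, 0, 0], [0, 0, 0, 0], [0, 0, 0, 0], [0, 0, 0, 0]])

```text
t: 14.8
position: [427.8, 222.8, 257.5]
eef_rot: [0.541, 0.481, 0.508, -0.466]
contact_force: [-0.2, 0.2, -1.1]
width: 42.8
```

```bash
python3 -c "
from h import *
goto(438.6,223.3,105,7);s,M=st()"
```

```text
p [427.8 222.8 257.5] yaw 5.9 w 42.8 q6 0.19 t 14.8
tool delta mm [152.8   3.7  -2.5] turn -0.019
t 14.8 p [427.8 222.8 257.5] w 42.8 F [-0.2  0.2 -1.1]
axes xyz cols
 [[ 0.048  0.994  0.102]
 [-0.015  0.103 -0.995]
 [-0.999  0.046  0.02 ]]
```

Request:
send_rows(rows=[[0.05, 0.003, -0.002, -0.019], [0.05, 0, 0, 0], [0.04, 0, 0, 0]])

```text
t: 15.1
position: [444.0, 225.0, 123.2]
eef_rot: [0.549, 0.482, 0.509, -0.456]
contact_force: [0.5, -0.0, 0.7]
width: 42.8
```

```bash
python3 -c "
from h import *
goto(438.6,223.3,73,7);s,M=st()"
```

```text
p [444.  225.  123.2] yaw 6.9 w 42.8 q6 0.18 t 15.1
tool delta mm [49.7 -8.9  0.1] turn -0.001
t 15.1 p [444.  225.  123.2] w 42.8 F [ 0.5 -0.   0.7]
axes xyz cols
 [[ 0.067  0.991  0.12 ]
 [-0.01   0.121 -0.993]
 [-0.998  0.066  0.018]]
```

Request:
send_rows(rows=[[0.012, -0.009, 0, 0]])

```text
t: 15.2
position: [433.6, 222.8, 105.7]
eef_rot: [0.547, 0.48, 0.51, -0.458]
contact_force: [-0.5, 0.4, 0.4]
width: 42.5
```

```bash
python3 -c "
from h import *
goto(438.6,223.3,73,7)"
```

```text
p [433.6 222.8 105.7] yaw 6.9 w 42.5 q6 0.18 t 15.2
tool delta mm [32.9  3.2 -0.6] turn -0.002
```

Request:
send_rows(rows=[[0.004, 0.002, 0, 0]])

```text
t: 15.3
position: [433.3, 222.3, 98.7]
eef_rot: [0.546, 0.478, 0.511, -0.46]
contact_force: [0.3, 0.4, -0.2]
width: 42.8
```

```bash
python3 -c "
from h import *
goto(438.6,223.3,73,7)"
```

```text
p [433.3 222.3  98.7] yaw 6.9 w 42.8 q6 0.18 t 15.3
tool delta mm [25.9  4.  -0.9] turn -0.003
```

Request:
send_rows(rows=[[-0.004, 0.004, 0, 0]])

```text
t: 15.4
position: [436.2, 222.6, 101.6]
eef_rot: [0.545, 0.477, 0.512, -0.461]
contact_force: [-0.1, 0.3, 1.3]
width: 42.9
```

```bash
python3 -c "
from h import *
goto(438.6,223.3,73,7)"
```

```text
p [436.2 222.6 101.6] yaw 6.8 w 42.9 q6 0.18 t 15.4
tool delta mm [28.7  1.1 -1.1] turn -0.003
```

Request:
send_rows(rows=[[0.014, 0.001, -0.001, 0], [0.014, 0, 0, 0]])

```text
t: 15.6
position: [444.0, 224.7, 78.7]
eef_rot: [0.547, 0.481, 0.509, -0.458]
contact_force: [-1.2, 0.4, -0.3]
width: 42.9
```

Request:
send_rows(rows=[[0, 0, 0, 0], [0, 0, 0, 0], [0, 0, 0, 0], [0, 0, 0, 0]], jaw=1.0)

```text
t: 16.0
position: [447.7, 225.6, 83.0]
eef_rot: [0.548, 0.483, 0.508, -0.456]
contact_force: [-1.0, 0.3, -2.7]
width: 33.5
```

```bash
python3 -c "
from h import *
goto(492.1,-257.4,200,7);st()"
```

```text
p [447.7 225.6  83. ] yaw 6.8 w 33.5 q6 0.18 t 16.0
tool delta mm [-108.9   -5.1  486.9] turn -0.004
t 16.0 p [447.7 225.6  83. ] w 33.5 F [-1.   0.3 -2.7]
axes xyz cols
 [[ 0.068  0.991  0.117]
 [-0.01   0.118 -0.993]
 [-0.998  0.066  0.018]]
```

Request:
send_rows(rows=[[-0.02, 0, 0, 0], [-0.05, 0, 0, 0], [-0.05, 0, 0, 0], [0, 0, 0.025, 0], [0, 0, 0.04, 0], [0, 0, 0.045, 0], [0, 0, 0.045, 0], [0, 0, 0.045, 0], [0, 0, 0.045, 0], [0, 0, 0.045, 0]])

```text
t: 17.0
position: [476.2, -65.9, 222.3]
eef_rot: [0.556, 0.484, 0.506, -0.449]
contact_force: [0.7, 0.2, -0.4]
width: 33.6
```

Request:
send_rows(rows=[[0, 0, 0.045, 0], [0, 0, 0.045, 0], [0, 0, 0.045, 0], [0, 0, 0.03, 0], [0, 0, 0.012, 0]])

```text
t: 17.5
position: [498.7, -253.4, 230.6]
eef_rot: [0.557, 0.485, 0.502, -0.45]
contact_force: [0.3, -0.1, -0.9]
width: 33.7
```

```bash
python3 -c "
from h import *
goto(492.1,-257.4,200,7);st()"
```

```text
p [ 498.7 -253.4  230.6] yaw 7.2 w 33.7 q6 -0.82 t 17.5
tool delta mm [30.  -9.7  2.3] turn 0.003
t 17.5 p [ 498.7 -253.4  230.6] w 33.7 F [ 0.3 -0.1 -0.9]
axes xyz cols
 [[ 0.092  0.988  0.123]
 [-0.015  0.125 -0.992]
 [-0.996  0.09   0.026]]
```

Request:
send_rows(rows=[[-0.05, 0, 0, 0], [-0.05, 0, 0, 0]])

```text
t: 17.7
position: [486.3, -251.3, 321.9]
eef_rot: [0.55, 0.486, 0.508, -0.451]
contact_force: [1.1, -0.7, -0.0]
width: 33.8
```

Request:
send_rows(rows=[[0.05, 0, 0, 0], [0.05, 0, 0, 0]])

```text
t: 17.9
position: [501.8, -256.8, 241.2]
eef_rot: [0.562, 0.486, 0.495, -0.45]
contact_force: [-0.1, -0.9, -2.8]
width: 33.4
```

Request:
send_rows(rows=[[-0.05, 0, 0, 0], [-0.05, 0, 0, 0]])

```text
t: 18.1
position: [484.1, -246.7, 314.9]
eef_rot: [0.546, 0.486, 0.513, -0.451]
contact_force: [1.2, 0.1, 0.2]
width: 33.5
```

Request:
send_rows(rows=[[0.05, 0, 0, 0], [0.05, 0, 0, 0]])

```text
t: 18.3
position: [497.5, -249.6, 232.7]
eef_rot: [0.557, 0.486, 0.503, -0.449]
contact_force: [-0.3, -0.4, -3.1]
width: 33.6
```

```bash
python3 -c "
from h import *
goto(492.1,-257.4,200,7);s,M=st();print(np.round(s['joint_positions'],3),np.round(s['qvel'],3),np.round(s['joint_efforts'],1))"
```

```text
p [ 497.5 -249.6  232.7] yaw 7.2 w 33.6 q6 -0.81 t 18.3
tool delta mm [32.2 -9.2  6.4] turn 0.004
t 18.3 p [ 497.5 -249.6  232.7] w 33.6 F [-0.3 -0.4 -3.1]
axes xyz cols
 [[ 0.092  0.988  0.124]
 [-0.011  0.125 -0.992]
 [-0.996  0.089  0.023]]
[-0.667 -0.003  1.935  0.053  1.132 -0.813] [ 0.056  0.451  0.313  0.021 -0.962 -0.003] [ -0.1 -34.7 -32.9   0.1   0.3   0. ]
```

Request:
send_rows(rows=[[-0.05, 0, 0, 0], [-0.05, 0, 0, 0], [0, 0, 0, 0], [0, 0, 0, 0]])

```text
t: 18.7
position: [480.8, -238.7, 310.0]
eef_rot: [0.541, 0.485, 0.52, -0.449]
contact_force: [0.1, 0.2, -1.7]
width: 33.4
```

Request:
send_rows(rows=[[0.05, 0, 0, 0], [0.05, 0, 0, 0], [0, 0, 0, 0], [0, 0, 0, 0]])

```text
t: 19.1
position: [488.0, -235.9, 210.9]
eef_rot: [0.544, 0.484, 0.518, -0.448]
contact_force: [-0.6, -0.6, -0.4]
width: 33.4
```

Request:
send_rows(rows=[[0, 0, 0, 0], [0, 0, 0, 0], [0, 0, 0, 0], [0, 0, 0, 0], [0, 0, 0, 0], [0, 0, 0, 0], [0, 0, 0, 0], [0, 0, 0, 0], [0, 0, 0, 0], [0, 0, 0, 0]])

```text
t: 20.1
position: [491.1, -238.3, 220.3]
eef_rot: [0.549, 0.484, 0.513, -0.447]
contact_force: [-0.6, 1.0, -1.4]
width: 33.2
```

Request:
send_rows(rows=[[-0.01, 0, 0, 0], [-0.01, 0, 0, 0], [-0.01, 0, 0, 0], [-0.01, 0, 0, 0], [-0.01, 0, 0, 0], [-0.01, 0, 0, 0]])

```text
t: 20.7
position: [486.2, -238.5, 284.8]
eef_rot: [0.549, 0.484, 0.514, -0.448]
contact_force: [-0.4, -0.4, -1.7]
width: 33.5
```

```bash
python3 -c "
from h import *
goto(492.1,-257.4,200,7);s,M=st();print(np.round(s['joint_positions'],3),np.round(s['qvel'],3),np.round(s['joint_efforts'],1))"
```

```text
p [ 486.2 -238.5  284.8] yaw 7.5 w 33.5 q6 -0.81 t 20.7
tool delta mm [84.8 -2.7 19.3] turn 0.009
t 20.7 p [ 486.2 -238.5  284.8] w 33.5 F [-0.4 -0.4 -1.7]
axes xyz cols
 [[ 0.072  0.989  0.13 ]
 [ 0.007  0.13  -0.991]
 [-0.997  0.072  0.003]]
[-0.665 -0.068  1.9    0.052  1.257 -0.81 ] [-0.012 -0.101 -0.113 -0.005  0.205 -0.002] [  0.1 -27.1 -29.9   0.1  -0.2  -0. ]
```

Request:
send_rows(rows=[[0.05, 0, 0, 0], [0.03, 0, 0.01, 0], [0, 0, 0, 0], [-0.05, 0, 0, 0], [-0.05, 0, 0, 0], [0, 0, 0, 0], [0.05, 0, 0, 0], [0.05, 0, 0, 0], [0, 0, 0, 0]])

```text
t: 21.6
position: [498.3, -250.9, 224.5]
eef_rot: [0.557, 0.485, 0.505, -0.446]
contact_force: [-0.6, 0.2, -2.0]
width: 33.5
```

Request:
send_rows(rows=[[-0.05, 0, 0, 0], [-0.05, 0, 0, 0], [0, 0, 0, 0], [0.05, 0, 0, 0], [0.05, 0, 0, 0], [0, 0, 0, 0], [0, 0, 0, 0]])

```text
t: 22.3
position: [501.9, -252.9, 247.3]
eef_rot: [0.564, 0.485, 0.498, -0.445]
contact_force: [-0.3, 0.4, -0.1]
width: 33.6
```

```bash
python3 -c "
from h import *
goto(492.1,-257.4,150,7);s,M=st();"
```

```text
p [ 501.9 -252.9  247.3] yaw 7.7 w 33.6 q6 -0.82 t 22.3
tool delta mm [ 95.7 -20.4  -0.1] turn 0.012
t 22.3 p [ 501.9 -252.9  247.3] w 33.6 F [-0.3  0.4 -0.1]
axes xyz cols
 [[ 0.108  0.986  0.13 ]
 [-0.02   0.133 -0.991]
 [-0.994  0.104  0.034]]
```

Request:
send_rows(rows=[[-0.05, 0, 0, 0], [-0.05, 0, 0, 0], [0, 0, 0, 0], [0, 0, 0, 0]])

```text
t: 22.7
position: [490.9, -250.9, 357.8]
eef_rot: [0.567, 0.485, 0.495, -0.445]
contact_force: [-0.4, 0.5, -1.7]
width: 33.2
```

Request:
send_rows(rows=[[0.05, 0, 0, 0], [0.05, 0, 0, 0], [0, 0, 0, 0], [0, 0, 0, 0]])

```text
t: 23.1
position: [505.2, -255.5, 266.7]
eef_rot: [0.573, 0.485, 0.49, -0.444]
contact_force: [-0.4, -0.1, -1.0]
width: 33.5
```

Request:
send_rows(rows=[[-0.05, 0, 0, 0], [-0.05, 0, 0, 0], [0, 0, 0, 0], [0, 0, 0, 0]])

```text
t: 23.5
position: [491.7, -251.7, 374.8]
eef_rot: [0.574, 0.485, 0.488, -0.444]
contact_force: [-0.2, 0.4, -2.2]
width: 33.7
```

Request:
send_rows(rows=[[0.02, 0, 0, 0], [0.02, 0, 0, 0], [0.02, 0, 0, 0], [0.02, 0, 0, 0], [0.02, 0, 0, 0]])

```text
t: 24.0
position: [507.4, -257.5, 283.6]
eef_rot: [0.58, 0.485, 0.482, -0.444]
contact_force: [0.1, 0.6, -1.2]
width: 33.5
```

Request:
send_rows(rows=[[0.05, 0, 0, 0], [0.05, 0, 0, 0], [-0.05, 0, 0, 0], [-0.05, 0, 0, 0], [0, 0, 0, 0], [0, 0, 0, 0]])

```text
t: 24.6
position: [504.8, -255.6, 260.8]
eef_rot: [0.565, 0.485, 0.498, -0.446]
contact_force: [-0.8, 1.3, -0.6]
width: 33.2
```

Request:
send_rows(rows=[[0.05, 0, 0, 0], [0.05, 0, 0, 0], [-0.05, 0, 0, 0], [-0.05, 0, 0, 0], [0, 0, 0, 0], [0, 0, 0, 0]])

```text
t: 25.2
position: [502.2, -253.6, 241.7]
eef_rot: [0.554, 0.484, 0.509, -0.447]
contact_force: [-1.0, 0.2, -1.4]
width: 33.4
```

Request:
send_rows(rows=[[-0.02, 0, 0, 0], [-0.02, 0, 0, 0], [-0.02, 0, 0, 0], [0.05, 0, 0, 0], [0.05, 0, 0, 0], [-0.05, 0, 0, 0], [-0.05, 0, 0, 0], [0, 0, 0, 0], [0, 0, 0, 0]])

```text
t: 26.1
position: [489.5, -247.1, 280.5]
eef_rot: [0.542, 0.484, 0.521, -0.448]
contact_force: [-0.2, 0.7, -2.2]
width: 33.5
```

Request:
send_rows(rows=[[0.05, 0, 0, 0], [0.05, 0, 0, 0], [-0.05, 0, 0, 0], [-0.05, 0, 0, 0], [0, 0, 0, 0], [0, 0, 0, 0]])

```text
t: 26.7
position: [482.5, -241.3, 257.8]
eef_rot: [0.529, 0.484, 0.534, -0.449]
contact_force: [-0.3, 0.3, -1.9]
width: 33.4
```

```bash
python3 -c "
from h import *
goto(492.1,-257.4,150,7);s,M=st();"
```

```text
p [ 482.5 -241.3  257.8] yaw 7.4 w 33.4 q6 -0.82 t 26.7
tool delta mm [107.3   3.9  21.3] turn 0.007
t 26.7 p [ 482.5 -241.3  257.8] w 33.4 F [-0.3  0.3 -1.9]
axes xyz cols
 [[ 0.028  0.991  0.13 ]
 [ 0.042  0.129 -0.991]
 [-0.999  0.033 -0.038]]
```

Request:
send_rows(rows=[[0.02, 0.003, 0.012, 0], [0.03, 0.003, 0.01, 0], [0.03, 0, 0, 0], [0.02, 0, 0, 0]])

```text
t: 27.1
position: [494.8, -258.6, 153.7]
eef_rot: [0.531, 0.484, 0.531, -0.448]
contact_force: [0.0, 0.4, -0.9]
width: 33.4
```

```bash
python3 -c "
from h import *
goto(495,-259.5,89,7);s,M=st()
m=snap('wrist','w6',crop=(60,0,460,360),scale=2);import pickle; pickle.dump(m,open('w6.pkl','wb'));
for p in [(492.1,-257.4,5),(492.1,-257.4,35),(495,-259.5,35)]: print(w2px(m,p))
c=np.array([550.4,-190.8]);ex=np.array([.9925,.1219]);ey=np.array([-.1219,.9925])
for a in[(-94,-87),(-38,-87),(-38,-31),(-94,-31)]: print(a,w2px(m,[*(c+a[0]*ex+a[1]*ey),35]))
"
```

```text
p [ 494.8 -258.6  153.7] yaw 7.5 w 33.4 q6 -0.84 t 27.1
tool delta mm [64.6 -2.3  3. ] turn 0.008
t 27.1 p [ 494.8 -258.6  153.7] w 33.4 F [ 0.   0.4 -0.9]
axes xyz cols
 [[ 0.033  0.991  0.131]
 [ 0.038  0.13  -0.991]
 [-0.999  0.037 -0.033]]
[308.6914886  231.27596231]
[309.2329144  240.45144846]
[312.64287773 243.51120079]
(-94, -87) [273.37817913 275.03793204]
(-38, -87) [344.59046169 274.60764437]
(-38, -31) [346.76869453 204.21285181]
(-94, -31) [271.50645622 204.04463012]
```

View pics/w6.png

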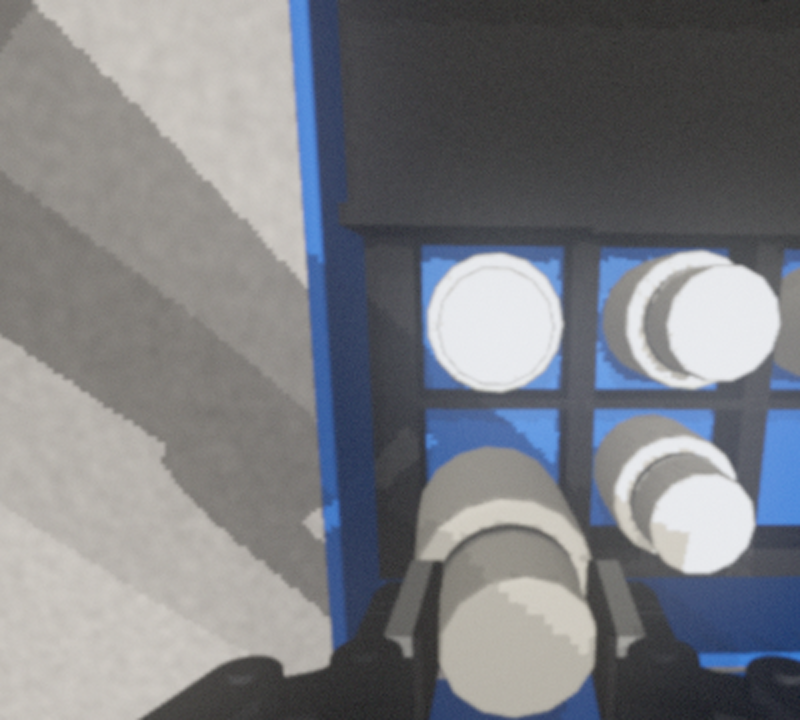

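```bash
python3 -c "
from h import *
import pickle
m=pickle.load(open('w6.pkl','rb'))
print(px2w(m,305.5,259,70))
c=np.array([550.4,-190.8]);ex=np.array([.9925,.1219]);ey=np.array([-.1219,.9925])
for n,u,z in[('p3 floor tl',(60+422/2,246/2),5),('p3 body c',(60+496/2,322/2),55),('p0 tl floor',(60+425/2,410/2),5),('p1 bl floor',(60+590/2,525/2),5)]:
  w=px2w(m,*u,z);d=w[:2]-c;print(n,w,d@ex,d@ey)
goto(491,-260,115,7)
"
```

```text
[ 489.51294093 -261.05322497   70.        ]
p3 floor tl [ 451.97962133 -174.37771645    5.        ] -95.6803494682282 28.29656058163285
p3 body c [ 483.55143992 -198.16205153   55.        ] -67.24462996444413 0.8420033355966002
p0 tl floor [ 459.40916681 -238.71774968    5.        ] -96.14957562408759 -36.46658399653448
p1 bl floor [ 536.00785928 -280.49493284    5.        ] -25.218011981614918 -87.26781888657955
p [ 493.  -257.2  149.9] yaw 7.4 w 33.4 q6 -0.84 t 27.1
tool delta mm [34.7 -3.5  3.8] turn 0.008
```

```bash
python3 -c "
from h import *
goto(496,-254.4,125,7)
"
```

```text
p [ 493.  -257.2  149.9] yaw 7.4 w 33.4 q6 -0.84 t 27.1
tool delta mm [25.1  2.5 -1.4] turn 0.008
```

Request:
send_rows(rows=[[0.012, 0.002, -0.001, 0], [0.012, 0, 0, 0]])

```text
t: 27.35
position: [495.2, -254.4, 124.1]
eef_rot: [0.529, 0.484, 0.534, -0.449]
contact_force: [-0.7, 0.4, -0.2]
width: 33.2
```

```bash
python3 -c "
from h import *
goto(496,-254.4,88,7)
"
```

```text
p [ 495.2 -254.4  124.1] yaw 7.4 w 33.2 q6 -0.84 t 27.4
tool delta mm [36.1 -0.4  1.5] turn 0.007
```

Request:
send_rows(rows=[[0.012, -0.0005, 0.001, 0], [0.012, 0, 0, 0]])

```text
t: 27.55
position: [496.0, -254.5, 98.9]
eef_rot: [0.53, 0.484, 0.533, -0.449]
contact_force: [0.3, -0.6, -0.5]
width: 33.4
```

Request:
send_rows(rows=[[0.006, 0, 0, 0], [0.004, 0, 0, 0]])

```text
t: 27.75
position: [496.3, -254.2, 87.4]
eef_rot: [0.53, 0.484, 0.533, -0.449]
contact_force: [0.6, 0.3, -1.0]
width: 33.4
```

```bash
python3 -c "
from h import *
goto(496,-254.4,88,7)
"
```

```text
p [ 496.3 -254.2   87.4] yaw 7.5 w 33.4 q6 -0.84 t 27.8
tool delta mm [-0.6 -0.3  0.2] turn 0.008
```

Request:
send_rows(rows=[[0.003, 0, 0, 0], [0.002, 0, 0, 0]])

```text
t: 27.95
position: [496.8, -254.4, 83.2]
eef_rot: [0.53, 0.483, 0.533, -0.449]
contact_force: [-4.0, 1.2, 10.5]
width: 33.6
```

Request:
send_rows(rows=[[0.003, 0, 0, 0]])

```text
t: 28.05
position: [497.3, -255.2, 83.2]
eef_rot: [0.53, 0.483, 0.534, -0.449]
contact_force: [-8.1, 2.1, 20.7]
width: 33.4
```

Request:
send_rows(rows=[[0, 0, 0, 0], [0, 0, 0, 0]], jaw=0.0)

```text
t: 28.25
position: [498.5, -256.2, 85.5]
eef_rot: [0.531, 0.483, 0.532, -0.449]
contact_force: [0.3, 0.4, -1.0]
width: 42.8
```

Request:
send_rows(rows=[[-0.015, 0, 0, 0], [-0.03, 0, 0, 0], [-0.035, 0, 0, 0], [-0.03, 0, 0, 0]])

```text
t: 28.65
position: [492.9, -258.4, 196.0]
eef_rot: [0.528, 0.483, 0.536, -0.449]
contact_force: [1.0, 0.2, 0.1]
width: 43.1
```

```bash
python3 -c "
from h import *
goto(449,314.5,185,7);st()
m=snap('wrist','w7',crop=(60,0,460,360),scale=2)
"
```

```text
p [ 492.9 -258.4  196. ] yaw 7.5 w 43.1 q6 -0.84 t 28.6
tool delta mm [  35.1   31.3 -572.8] turn 0.009
t 28.65 p [ 492.9 -258.4  196. ] w 43.1 F [1.  0.2 0.1]
axes xyz cols
 [[ 0.023  0.991  0.132]
 [ 0.044  0.131 -0.99 ]
 [-0.999  0.028 -0.04 ]]
```

View pics/w7.png

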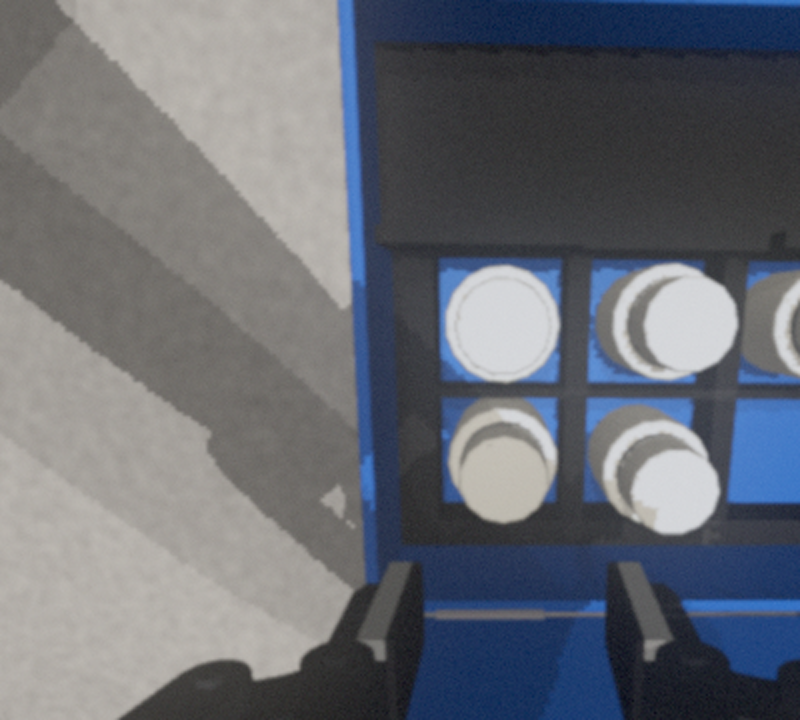

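Request:
send_rows(rows=[[0, 0.003, -0.025, 0], [0, 0.003, -0.04, 0], [0, 0.003, -0.046, 0], [0, 0.003, -0.046, 0], [0, 0.003, -0.046, 0], [0, 0.003, -0.046, 0], [0, 0.003, -0.046, 0], [0, 0.003, -0.046, 0], [0, 0.003, -0.046, 0], [0, 0.002, -0.046, 0]])

```text
t: 29.7
position: [471.9, 180.8, 230.8]
eef_rot: [0.538, 0.49, 0.519, -0.447]
contact_force: [-0.0, -0.3, -0.0]
width: 42.6
```

Request:
send_rows(rows=[[0, 0.003, -0.046, 0], [0, 0.002, -0.046, 0], [0, 0, -0.028, 0], [0, 0, -0.012, 0]])

```text
t: 30.1
position: [459.0, 322.3, 238.9]
eef_rot: [0.54, 0.492, 0.52, -0.443]
contact_force: [0.9, 0.5, -0.3]
width: 42.9
```

```bash
python3 -c "
from h import *
goto(449,314.5,105,7);st()
"
```

```text
p [459.  322.3 238.9] yaw 7.1 w 42.9 q6 0.3 t 30.1
tool delta mm [132.6 -20.3   9.6] turn 0.002
t 30.1 p [459.  322.3 238.9] w 42.9 F [ 0.9  0.5 -0.3]
axes xyz cols
 [[ 0.067  0.99   0.126]
 [ 0.032  0.124 -0.992]
 [-0.997  0.071 -0.024]]
```

Request:
send_rows(rows=[[0.05, -0.005, 0.004, 0], [0.05, 0, 0, 0], [-0.05, 0, 0, 0], [-0.05, 0, 0, 0], [0, 0, 0, 0], [0, 0, 0, 0]])

```text
t: 30.7
position: [454.1, 316.1, 224.1]
eef_rot: [0.537, 0.483, 0.524, -0.452]
contact_force: [0.3, -0.0, -0.7]
width: 42.3
```

Request:
send_rows(rows=[[0.05, 0, 0, 0], [0.05, 0, 0, 0], [-0.05, 0, 0, 0], [-0.05, 0, 0, 0], [0, 0, 0, 0], [0, 0, 0, 0]])

```text
t: 31.3
position: [452.1, 311.3, 206.2]
eef_rot: [0.532, 0.475, 0.527, -0.463]
contact_force: [-0.6, 1.0, -0.1]
width: 42.6
```

```bash
python3 -c "
from h import *
goto(449,314.5,105,7);st()
"
```

```text
p [452.1 311.3 206.2] yaw 7.0 w 42.6 q6 0.3 t 31.3
tool delta mm [101.2  -4.6  -3.1] turn -0.0
t 31.3 p [452.1 311.3 206.2] w 42.6 F [-0.6  1.  -0.1]
axes xyz cols
 [[ 0.017  0.992  0.122]
 [ 0.007  0.122 -0.993]
 [-1.     0.018 -0.005]]
```

Tilt is now near zero. Descend.

Request:
send_rows(rows=[[0.03, -0.004, -0.003, 0], [0.03, 0, 0, 0], [0.03, 0, 0, 0], [0.01, 0, 0, 0]])

```text
t: 31.7
position: [450.5, 313.7, 105.1]
eef_rot: [0.533, 0.477, 0.525, -0.46]
contact_force: [0.9, -0.2, 0.2]
width: 42.8
```

```bash
python3 -c "
from h import *
goto(449,314.5,74,7)
"
```

```text
p [450.5 313.7 105.1] yaw 6.9 w 42.8 q6 0.3 t 31.7
tool delta mm [31.1 -2.2 -0.8] turn -0.002
```

Request:
send_rows(rows=[[0.016, -0.002, -0.001, 0], [0.016, 0, 0, 0]])

```text
t: 31.9
position: [449.1, 314.3, 72.4]
eef_rot: [0.533, 0.478, 0.525, -0.46]
contact_force: [-0.1, -0.6, -1.0]
width: 42.8
```

Request:
send_rows(rows=[[0, 0, 0, 0], [0, 0, 0, 0], [0, 0, 0, 0]], jaw=1.0)

```text
t: 32.2
position: [447.9, 313.4, 71.7]
eef_rot: [0.533, 0.477, 0.525, -0.461]
contact_force: [0.4, -0.3, -1.5]
width: 33.0
```

```bash
python3 -c "
from h import *
goto(623.1,-241.3,200,7);st()
"
```

```text
p [447.9 313.4  71.7] yaw 6.8 w 33.0 q6 0.31 t 32.2
tool delta mm [-129.4  110.9  570.8] turn -0.003
t 32.2 p [447.9 313.4  71.7] w 33.0 F [ 0.4 -0.3 -1.5]
axes xyz cols
 [[ 0.023  0.993  0.119]
 [ 0.009  0.119 -0.993]
 [-1.     0.024 -0.006]]
```

Request:
send_rows(rows=[[-0.03, 0, 0, 0], [-0.05, 0, 0, 0], [-0.05, 0, 0, 0], [0, 0.004, 0.025, 0], [0, 0.008, 0.04, 0], [0, 0.009, 0.045, 0], [0, 0.009, 0.045, 0], [0, 0.009, 0.045, 0], [0, 0.009, 0.045, 0], [0, 0.009, 0.045, 0]])

```text
t: 33.2
position: [541.9, 27.2, 221.9]
eef_rot: [0.541, 0.481, 0.522, -0.451]
contact_force: [0.3, 0.3, -1.0]
width: 33.0
```

Request:
send_rows(rows=[[0, 0.009, 0.045, 0], [0, 0.009, 0.045, 0], [0, 0.009, 0.045, 0], [0, 0.009, 0.045, 0], [0, 0.009, 0.045, 0], [0, 0.007, 0.035, 0], [0, 0.003, 0.012, 0]])

```text
t: 33.9
position: [635.6, -252.4, 233.9]
eef_rot: [0.545, 0.484, 0.515, -0.451]
contact_force: [-0.5, 0.7, -1.4]
width: 33.0
```

```bash
python3 -c "
from h import *
goto(623.1,-241.3,200,7);st()
"
```

```text
p [ 635.6 -252.4  233.9] yaw 7.2 w 33.0 q6 -0.68 t 33.9
tool delta mm [ 33.1 -13.2 -12.6] turn 0.004
t 33.9 p [ 635.6 -252.4  233.9] w 33.0 F [-0.5  0.7 -1.4]
axes xyz cols
 [[ 0.063  0.99   0.126]
 [ 0.007  0.126 -0.992]
 [-0.998  0.064  0.001]]
```

Request:
send_rows(rows=[[-0.02, -0.012, -0.012, 0], [-0.01, 0, 0, 0], [0, 0, 0, 0], [0.05, 0, 0, 0], [0.05, 0, 0, 0], [-0.05, 0, 0, 0], [-0.05, 0, 0, 0], [0, 0, 0, 0], [0, 0, 0, 0]])

```text
t: 34.8
position: [619.8, -237.6, 248.3]
eef_rot: [0.539, 0.482, 0.524, -0.451]
contact_force: [-0.8, -0.0, -1.0]
width: 32.3
```

```bash
python3 -c "
from h import *
goto(623.1,-241.3,130,7);st()
"
```

```text
p [ 619.8 -237.6  248.3] yaw 7.4 w 32.3 q6 -0.68 t 34.8
tool delta mm [118.3  -2.8   5.7] turn 0.007
t 34.8 p [ 619.8 -237.6  248.3] w 32.3 F [-0.8 -0.  -1. ]
axes xyz cols
 [[ 0.045  0.991  0.129]
 [ 0.019  0.129 -0.992]
 [-0.999  0.047 -0.013]]
```

Request:
send_rows(rows=[[0.03, -0.002, 0.003, 0], [0.03, -0.002, 0.003, 0], [0.03, 0, 0, 0], [0.015, 0, 0, 0]])

```text
t: 35.2
position: [623.4, -240.6, 142.7]
eef_rot: [0.542, 0.482, 0.521, -0.449]
contact_force: [-0.1, 0.3, -1.9]
width: 32.7
```

```bash
python3 -c "
from h import *
goto(621,-243,110,7);st()
m=snap('wrist','w8',crop=(160,0,480,360),scale=2);import pickle; pickle.dump(m,open('w8.pkl','wb'));
c=np.array([550.4,-190.8]);ex=np.array([.9925,.1219]);ey=np.array([-.1219,.9925])
for a in[(38,-87),(94,-87),(94,-31),(38,-31)]: print(a,(w2px(m,[*(c+a[0]*ex+a[1]*ey),5])-[160,0])*2)
"
```

```text
p [ 623.4 -240.6  142.7] yaw 7.6 w 32.7 q6 -0.69 t 35.2
tool delta mm [32.5 -4.5  2.3] turn 0.01
t 35.2 p [ 623.4 -240.6  142.7] w 32.7 F [-0.1  0.3 -1.9]
axes xyz cols
 [[ 0.053  0.99   0.132]
 [ 0.015  0.132 -0.991]
 [-0.998  0.054 -0.008]]
(38, -87) [230.01690629 530.78271646]
(94, -87) [362.84740051 529.49464099]
(94, -31) [367.15222478 398.33117521]
(38, -31) [226.59917807 398.13252592]
```

View pics/w8.png

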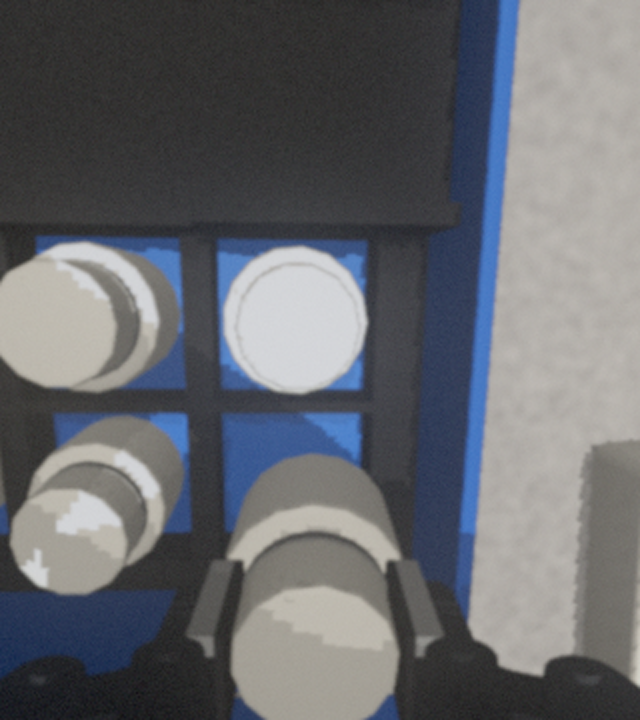

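```bash
python3 -c "
from h import *
import pickle
m=pickle.load(open('w8.pkl','rb'))
s=manip.observe();w=px2w(m,160+313/2,531/2,142.7-73);print(w, s['position'], w-s['position'])
t=np.array([621.8,-241.5])-(w-s['position'])[:2];print(t);goto(t[0],t[1],112,7)
"
```

```text
[ 626.64445937 -244.67424693   69.7       ] [ 622.61094329 -240.13395149  140.52969756] [  4.03351607  -4.54029544 -70.82969756]
[ 617.76648393 -236.95970456]
p [ 622.6 -240.1  140.5] yaw 7.6 w 33.0 q6 -0.69 t 35.2
tool delta mm [28.3 -5.9 -3.5] turn 0.01
```

Request:
send_rows(rows=[[0.012, -0.005, -0.002, 0], [0.012, 0, 0, 0]])

```text
t: 35.45
position: [619.4, -238.4, 116.9]
eef_rot: [0.542, 0.482, 0.522, -0.449]
contact_force: [0.3, 0.3, -0.4]
width: 32.9
```

```bash
python3 -c "
from h import *
goto(619,-239,90,7)
"
```

```text
p [ 619.4 -238.4  116.9] yaw 7.6 w 32.9 q6 -0.69 t 35.5
tool delta mm [26.8 -1.9  0.8] turn 0.011
```

Request:
send_rows(rows=[[0.01, -0.001, 0.001, 0], [0.01, 0, 0, 0]])

```text
t: 35.65
position: [620.3, -239.5, 96.7]
eef_rot: [0.543, 0.482, 0.521, -0.449]
contact_force: [-0.0, -0.4, -0.6]
width: 33.0
```

Request:
send_rows(rows=[[0.008, 0, 0, 0], [0.006, 0, 0, 0]])

```text
t: 35.85
position: [621.4, -239.5, 81.7]
eef_rot: [0.544, 0.482, 0.52, -0.449]
contact_force: [-0.7, 0.1, -0.7]
width: 33.1
```

```bash
python3 -c "
from h import *
goto(619,-239,78,7)
"
```

```text
p [ 621.4 -239.5   81.7] yaw 7.6 w 33.1 q6 -0.7 t 35.9
tool delta mm [ 3.6 -2.5 -0.8] turn 0.011
```

Request:
send_rows(rows=[[0.003, -0.001, 0, 0], [0.003, 0, 0, 0]])

```text
t: 36.05
position: [621.0, -239.9, 75.5]
eef_rot: [0.544, 0.482, 0.52, -0.449]
contact_force: [-3.4, 1.1, 12.4]
width: 32.8
```

Request:
send_rows(rows=[[0.002, 0, 0, 0]])

```text
t: 36.15
position: [621.2, -240.1, 75.5]
eef_rot: [0.543, 0.482, 0.521, -0.449]
contact_force: [-5.9, 2.1, 11.1]
width: 33.1
```

Request:
send_rows(rows=[[0, 0, 0, 0], [0, 0, 0, 0]], jaw=0.0)

```text
t: 36.35
position: [622.3, -240.8, 77.3]
eef_rot: [0.545, 0.482, 0.52, -0.449]
contact_force: [0.1, -0.0, -0.4]
width: 42.8
```

Request:
send_rows(rows=[[-0.015, 0, 0, 0], [-0.03, 0, 0, 0], [-0.04, 0, 0, 0], [-0.03, 0, 0, 0]])

```text
t: 36.75
position: [613.2, -240.8, 191.9]
eef_rot: [0.541, 0.481, 0.523, -0.449]
contact_force: [-0.1, -0.3, -0.1]
width: 42.8
```

```bash
python3 -c "
from h import *
goto(648,102,190,7);st()
"
```

```text
p [ 613.2 -240.8  191.9] yaw 7.6 w 42.8 q6 -0.69 t 36.8
tool delta mm [   9.5   79.9 -335. ] turn 0.011
t 36.75 p [ 613.2 -240.8  191.9] w 42.8 F [-0.1 -0.3 -0.1]
axes xyz cols
 [[ 0.049  0.99   0.134]
 [ 0.017  0.133 -0.991]
 [-0.999  0.051 -0.011]]
```

Request:
send_rows(rows=[[-0.01, 0.008, -0.025, 0], [-0.01, 0.011, -0.043, 0], [0, 0.011, -0.044, 0], [0, 0.011, -0.044, 0], [0, 0.011, -0.044, 0], [0, 0.011, -0.044, 0], [0, 0.01, -0.044, 0], [0, 0.007, -0.03, 0], [0, 0.003, -0.015, 0]])

```text
t: 37.65
position: [657.2, 106.5, 242.4]
eef_rot: [0.55, 0.488, 0.51, -0.446]
contact_force: [0.3, -0.0, -0.4]
width: 42.3
```

Request:
send_rows(rows=[[0, 0, 0, 0.15], [0, 0, 0, 0.15], [0, 0, 0, 0.15], [0, 0, 0, 0.15], [0, 0, 0, 0.15], [0, 0, 0, 0.15], [0, 0, 0, 0.15], [0, 0, 0, 0.15], [0, 0, 0, 0.15], [0, 0, 0, 0.15]])

```text
t: 38.65
position: [658.2, 102.2, 251.0]
eef_rot: [0.069, 0.735, 0.065, -0.671]
contact_force: [-0.7, 1.1, -0.6]
width: 42.7
```

Request:
send_rows(rows=[[0, 0, 0, 0.12], [0, 0, 0, 0.1], [0, 0, 0, 0]])

```text
t: 38.95
position: [658.6, 99.2, 253.4]
eef_rot: [-0.016, 0.739, -0.014, -0.673]
contact_force: [0.7, -0.5, -0.0]
width: 42.5
```

```bash
python3 -c "
from h import *
goto(648,102,130,-91);st()
m=snap('wrist','w9');import pickle; pickle.dump(m,open('w9.pkl','wb'));print(w2px(m,[648,102,14]))
"
```

```text
p [658.6  99.2 253.4] yaw -92.5 w 42.5 q6 1.61 t 39.0
tool delta mm [121.9  -1.8  22.1] turn -0.026
t 38.95 p [658.6  99.2 253.4] w 42.5 F [ 0.7 -0.5 -0. ]
axes xyz cols
 [[ 0.092 -0.043 -0.995]
 [ 0.001 -0.999  0.044]
 [-0.996 -0.005 -0.092]]
[315.70215872 234.49626576]
```

View pics/w9.png

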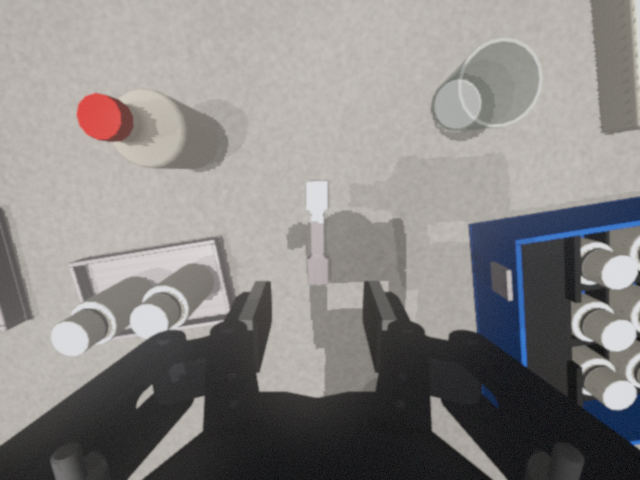

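```bash
python3 -c "
from h import *
import pickle
m=pickle.load(open('w9.pkl','rb'))
a=px2w(m,317,181,14);b=px2w(m,318,284,14);print((a+b)/2,np.linalg.norm(a-b),np.degrees(np.arctan2(*(a-b)[[1,0]])))
"
```

```text
[648.41007262  99.92202424  14.        ] 118.84511284534217 -1.892075890231633
```

Request:
send_rows(rows=[[0.05, 0, 0, 0], [0.05, 0, 0, 0], [-0.05, 0, 0, 0], [-0.05, 0, 0, 0], [0, 0, 0, 0], [0, 0, 0, 0]])

```text
t: 39.6
position: [658.1, 96.1, 236.5]
eef_rot: [-0.011, 0.731, -0.011, -0.683]
contact_force: [-0.3, 0.1, -0.7]
width: 42.8
```

Request:
send_rows(rows=[[0.05, 0, 0, 0], [0.05, 0, 0, 0], [-0.05, 0, 0, 0], [-0.05, 0, 0, 0], [0, 0, 0, 0], [0, 0, 0, 0]])

```text
t: 40.2
position: [654.8, 94.6, 215.7]
eef_rot: [-0.009, 0.72, -0.009, -0.694]
contact_force: [-0.5, -1.1, -0.2]
width: 42.2
```

Request:
send_rows(rows=[[0.05, 0, 0, 0], [0.05, 0, 0, 0], [-0.05, 0, 0, 0], [-0.05, 0, 0, 0], [0, 0, 0, 0], [0, 0, 0, 0]])

```text
t: 40.8
position: [648.9, 93.7, 192.7]
eef_rot: [-0.008, 0.709, -0.008, -0.706]
contact_force: [-1.1, -0.3, 0.0]
width: 42.8
```

```bash
python3 -c "
from h import *
goto(648,102,60,-91);st()
"
```

```text
p [648.9  93.7 192.7] yaw -91.3 w 42.8 q6 1.58 t 40.8
tool delta mm [132.7  -8.4   1.6] turn -0.005
t 40.8 p [648.9  93.7 192.7] w 42.8 F [-1.1 -0.3  0. ]
axes xyz cols
 [[ 0.004 -0.023 -1.   ]
 [-0.001 -1.     0.023]
 [-1.     0.001 -0.004]]
```

Request:
send_rows(rows=[[0.03, -0.004, 0, 0], [0.03, -0.003, 0, 0], [0.03, 0, 0, 0], [0.03, 0, 0, 0], [0.01, 0, 0, 0]])

```text
t: 41.3
position: [648.8, 100.4, 59.1]
eef_rot: [-0.007, 0.711, -0.008, -0.704]
contact_force: [-0.7, -0.3, -0.8]
width: 42.5
```

```bash
python3 -c "
from h import *
goto(648.2,100.5,22,-91.5);st()
"
```

```text
p [648.8 100.4  59.1] yaw -91.2 w 42.5 q6 1.59 t 41.3
tool delta mm [37.  -0.1  1. ] turn 0.005
t 41.3 p [648.8 100.4  59.1] w 42.5 F [-0.7 -0.3 -0.8]
axes xyz cols
 [[ 0.01  -0.021 -1.   ]
 [-0.001 -1.     0.021]
 [-1.     0.001 -0.01 ]]
```

Request:
send_rows(rows=[[0.015, 0, 0.001, 0], [0.012, 0, 0, 0], [0.007, 0, 0, 0]])

```text
t: 41.6
position: [647.6, 100.3, 22.8]
eef_rot: [-0.007, 0.711, -0.008, -0.704]
contact_force: [0.1, 0.2, -0.7]
width: 43.1
```

Request:
send_rows(rows=[[0, 0, 0, 0], [0, 0, 0, 0], [0, 0, 0, 0]], jaw=1.0, force=50)

```text
t: 41.9
position: [648.7, 100.3, 23.9]
eef_rot: [-0.007, 0.711, -0.008, -0.703]
contact_force: [-0.7, -0.7, -1.4]
width: 12.3
```

```bash
python3 -c "
from h import *
c=np.array([549.5,-190.8]);ex=np.array([.9925,.1219]);ey=np.array([-.1219,.9925])
t=c+67*ey;print(t);goto(*t,180,-83);st()
"
```

```text
[ 541.3327 -124.3025]
p [648.7 100.3  23.9] yaw -91.2 w 12.3 q6 1.59 t 41.9
tool delta mm [-157.2  226.9  100.7] turn -0.143
t 41.9 p [648.7 100.3  23.9] w 12.3 F [-0.7 -0.7 -1.4]
axes xyz cols
 [[ 0.012 -0.021 -1.   ]
 [-0.001 -1.     0.021]
 [-1.     0.001 -0.012]]
```

Request:
send_rows(rows=[[-0.02, 0, 0, 0], [-0.045, 0, 0, 0], [-0.045, 0, 0, 0], [-0.04, 0.01, 0.005, 0], [0, 0.035, 0.015, -0.03], [0, 0.04, 0.018, -0.05], [0, 0.04, 0.018, -0.06], [0, 0.04, 0.018, 0], [0, 0.035, 0.016, 0], [0, 0.02, 0.008, 0]])

```text
t: 42.9
position: [564.0, -129.5, 188.1]
eef_rot: [0.05, 0.715, 0.045, -0.695]
contact_force: [0.3, -0.4, -0.9]
width: 12.2
```

```bash
python3 -c "
from h import *
goto(541.3,-124.3,120,-83);st()
"
```

```text
p [ 564.  -129.5  188.1] yaw -82.4 w 12.2 q6 1.03 t 42.9
tool delta mm [67.4 -8.7 23.7] turn 0.011
t 42.9 p [ 564.  -129.5  188.1] w 12.2 F [ 0.3 -0.4 -0.9]
axes xyz cols
 [[ 0.029  0.133 -0.991]
 [-0.005 -0.991 -0.133]
 [-1.     0.009 -0.028]]
```

Request:
send_rows(rows=[[0, -0.005, 0.012, 0.005], [0.02, -0.003, 0.01, 0.005], [0.025, 0, 0, 0], [0.015, 0, 0, 0]])

```text
t: 43.3
position: [544.5, -130.8, 133.0]
eef_rot: [0.046, 0.72, 0.036, -0.691]
contact_force: [0.4, 0.2, -1.0]
width: 12.3
```

```bash
python3 -c "
from h import *
goto(541.3,-124.3,84,-83);st()
m=snap('wrist','w10',crop=(100,60,500,360),scale=2)
"
```

```text
p [ 544.5 -130.8  133. ] yaw -83.4 w 12.3 q6 1.03 t 43.3
tool delta mm [48.7 -7.6  4.4] turn -0.006
t 43.3 p [ 544.5 -130.8  133. ] w 12.3 F [ 0.4  0.2 -1. ]
axes xyz cols
 [[ 0.042  0.115 -0.992]
 [-0.012 -0.993 -0.116]
 [-0.999  0.017 -0.04 ]]
```

View pics/w10.png

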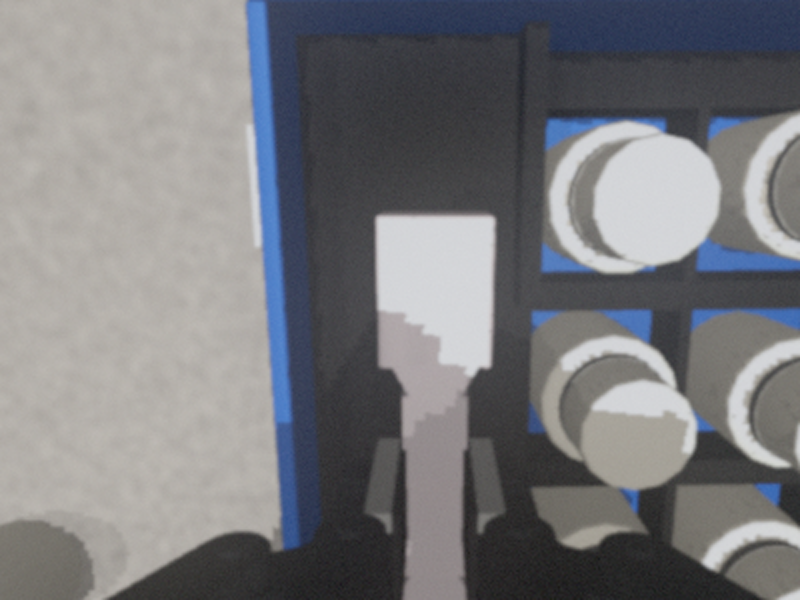

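Request:
send_rows(rows=[[0.015, -0.006, 0.004, -0.006], [0.012, 0, 0, 0]])

```text
t: 43.55
position: [541.2, -125.4, 104.6]
eef_rot: [0.048, 0.72, 0.038, -0.691]
contact_force: [-0.6, -0.3, -1.1]
width: 12.2
```

```bash
python3 -c "
from h import *
goto(541.3,-124.3,84,-83);st()
"
```

```text
p [ 541.2 -125.4  104.6] yaw -83.0 w 12.2 q6 1.03 t 43.5
tool delta mm [20.6 -1.4  0.6] turn 0.0
t 43.55 p [ 541.2 -125.4  104.6] w 12.2 F [-0.6 -0.3 -1.1]
axes xyz cols
 [[ 0.042  0.122 -0.992]
 [-0.012 -0.992 -0.122]
 [-0.999  0.017 -0.04 ]]
```

Request:
send_rows(rows=[[0.01, -0.001, 0, 0], [0.006, 0, 0, 0]])

```text
t: 43.75
position: [542.6, -124.7, 88.0]
eef_rot: [0.049, 0.72, 0.038, -0.691]
contact_force: [0.4, -0.7, -0.5]
width: 11.8
```

Request:
send_rows(rows=[[0.003, 0, 0, 0], [0.002, 0, 0, 0]])

```text
t: 43.95
position: [543.3, -124.9, 83.2]
eef_rot: [0.049, 0.72, 0.038, -0.691]
contact_force: [-3.4, 1.5, 6.8]
width: 12.3
```

Request:
send_rows(rows=[[0, 0, 0, 0], [0, 0, 0, 0]], jaw=0.45)

```text
t: 44.15
position: [544.6, -125.5, 84.3]
eef_rot: [0.049, 0.721, 0.038, -0.69]
contact_force: [0.6, -0.2, 0.4]
width: 23.6
```

Request:
send_rows(rows=[[-0.015, 0, 0, 0], [-0.03, 0, 0, 0], [-0.045, 0, 0, 0], [-0.045, 0, 0, 0], [-0.045, 0, 0, 0], [-0.04, 0, 0, 0]])

```text
t: 44.75
position: [531.7, -121.6, 311.3]
eef_rot: [0.048, 0.719, 0.039, -0.692]
contact_force: [0.5, 0.0, 0.1]
width: 23.5
```

```bash
python3 -c "
from h import *
goto(541.3,-124.3,200,-83);st()
m=snap('wrist','w11',crop=(60,60,600,460),scale=1.4)
print(m['xyz'])
"
```

```text
p [ 531.7 -121.6  311.3] yaw -83.0 w 23.5 q6 1.03 t 44.8
tool delta mm [111.6   2.2  -5.1] turn 0.0
t 44.75 p [ 531.7 -121.6  311.3] w 23.5 F [0.5 0.  0.1]
axes xyz cols
 [[ 0.038  0.122 -0.992]
 [-0.01  -0.992 -0.123]
 [-0.999  0.015 -0.036]]
[ 597.02482648 -111.66128185  437.1185834 ]
```

View pics/w11.png

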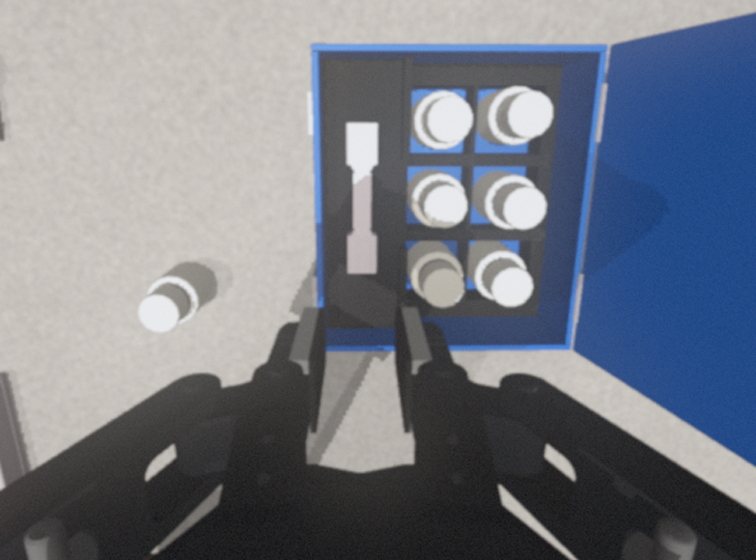

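```bash
python3 -c "
from h import *
m=vision.camera_model('top')
c=np.array([549.6,-190.8]);ex=np.array([.9925,.1219]);ey=np.array([-.1219,.9925])
def lid(th,y,x=0,z=0):
  ly=-103+y*np.cos(th)-z*np.sin(th); return np.array([*(c+x*ex+ly*ey),95.5+y*np.sin(th)+z*np.cos(th)])
t=w2px
for th in np.arange(1.6,2.11,.1): print(round(th,2),np.round((w2px(m,lid(th,206,116))-[390,150])*4),np.round((w2px(m,lid(th,206,-116))-[390,150])*4),np.round((w2px(m,lid(th,232,0))-[390,150])*4),'tab',np.round(lid(th,232),0))
goto(0,0,0)
"
```

```text
1.6 [486.  49.] [547. 464.] [535. 243.] tab [ 563. -300.  327.]
1.7 [521.  46.] [583. 461.] [576. 240.] tab [ 566. -323.  326.]
1.8 [555.  45.] [617. 459.] [615. 238.] tab [ 569. -345.  321.]
1.9 [586.  45.] [649. 457.] [650. 237.] tab [ 571. -367.  315.]
2.0 [614.  47.] [677. 455.] [683. 237.] tab [ 574. -389.  306.]
2.1 [639.  49.] [702. 454.] [711. 238.] tab [ 576. -409.  296.]
p [ 534.5 -122.7  320.5] yaw -83.0 w 23.9 q6 1.03 t 44.8
tool delta mm [ 290.9 -194.1  530.3] turn None
```

Request:
send_rows(rows=[[-0.03, 0, 0, 0], [-0.03, 0, 0, 0], [-0.005, 0.025, -0.003, 0], [0, 0.04, 0, 0], [0, 0.045, 0, 0], [0, 0.045, 0, 0], [0, 0.045, 0, 0], [0, 0.045, 0, 0], [0, 0.035, 0, 0], [0, 0.02, 0, 0]], jaw=1.0)

```text
t: 45.8
position: [571.7, -425.5, 422.5]
eef_rot: [0.06, 0.733, 0.032, -0.676]
contact_force: [0.1, -0.1, -0.1]
width: 0.1
```

```bash
cat >> h.py <<'E'
def loc(y,z,x=0):
    c=np.array([549.6,-190.8]);ex=np.array([.9925,.1219]);ey=np.array([-.1219,.9925])
    s=manip.observe();d=s['position'][:2]-c;print('local x,y,z',round(d@ex,1),round(d@ey,1),round(s['position'][2],1),'F',np.round(s['contact_force'],1))
    t=c+x*ex+y*ey; goto(t[0],t[1],z,-83); M=rot(s['eef_rot']);print('xaxis',np.round(M[:,0],3))
E
python3 -c "
from h import *
loc(-230,309)"
```

```text
local x,y,z -6.7 -235.6 422.5 F [ 0.1 -0.1 -0.1]
p [ 571.7 -425.5  422.5] yaw -82.6 w 0.1 q6 0.65 t 45.8
tool delta mm [113.3 -10.5   2.1] turn 0.007
xaxis [ 0.083 -0.033 -0.996]
```

Request:
send_rows(rows=[[0.03, 0, 0, 0], [0.03, 0, 0, 0], [0.03, 0, 0, 0], [0.02, 0, 0, 0]])

```text
t: 46.2
position: [581.2, -436.2, 320.4]
eef_rot: [0.063, 0.737, 0.026, -0.673]
contact_force: [-0.2, 0.4, -1.4]
width: -0.3
```

```bash
python3 -c "
from h import *
loc(-186,309)"
```

```text
local x,y,z 1.4 -247.4 320.4 F [-0.2  0.4 -1.4]
p [ 581.2 -436.2  320.4] yaw -83.0 w -0.3 q6 0.64 t 46.2
tool delta mm [  7.6 -62.    2.1] turn 0.0
xaxis [ 0.094 -0.047 -0.994]
```

Request:
send_rows(rows=[[0.012, -0.02, 0, 0], [0.004, -0.02, 0, 0], [0, -0.02, 0, 0], [0, -0.02, 0, 0], [0, -0.02, 0, 0], [0, -0.02, 0, 0]])

```text
t: 46.8
position: [567.3, -324.2, 308.6]
eef_rot: [0.07, 0.741, 0.015, -0.668]
contact_force: [0.3, -3.0, 1.9]
width: 0.3
```

```bash
python3 -c "
from h import *
loc(-117,312)"
```

```text
local x,y,z 1.3 -134.6 308.6 F [ 0.3 -3.   1.9]
p [ 567.3 -324.2  308.6] yaw -83.4 w 0.3 q6 0.77 t 46.8
tool delta mm [ -5.  -17.2   1. ] turn -0.006
xaxis [ 0.106 -0.072 -0.992]
```

Request:
send_rows(rows=[[0, -0.02, 0, 0], [0, -0.02, 0, 0], [0.002, -0.02, 0, 0], [0.004, -0.02, 0, 0], [0.006, -0.02, 0, 0]])

```text
t: 47.3
position: [556.0, -222.0, 292.5]
eef_rot: [0.073, 0.742, 0.011, -0.666]
contact_force: [-1.1, -1.9, 1.4]
width: -0.2
```

```bash
python3 -c "
from h import *
loc(-15,286)"
```

```text
local x,y,z 2.5 -31.8 292.5 F [-1.1 -1.9  1.4]
p [ 556.  -222.   292.5] yaw -83.5 w -0.2 q6 0.91 t 47.3
tool delta mm [  4.6 -17.3   3.2] turn -0.008
xaxis [ 0.112 -0.081 -0.99 ]
```

Request:
send_rows(rows=[[0.005, -0.018, 0, 0], [0.01, -0.018, 0, 0], [0.013, -0.017, 0, 0], [0.015, -0.015, 0, 0]])

```text
t: 47.7
position: [551.4, -150.9, 240.5]
eef_rot: [0.073, 0.741, 0.012, -0.667]
contact_force: [-1.2, -0.7, 1.8]
width: -0.2
```

```bash
python3 -c "
from h import *
loc(66,196)"
```

```text
local x,y,z 6.7 39.4 240.5 F [-1.2 -0.7  1.8]
p [ 551.4 -150.9  240.5] yaw -83.3 w -0.2 q6 1.03 t 47.7
tool delta mm [ 41.  -30.6  11. ] turn -0.006
xaxis [ 0.11  -0.08  -0.991]
```

Request:
send_rows(rows=[[0.018, -0.012, 0.003, 0], [0.018, -0.01, 0.003, 0], [0.02, -0.008, 0.003, 0]])

```text
t: 48.0
position: [545.3, -120.5, 178.1]
eef_rot: [0.072, 0.742, 0.014, -0.666]
contact_force: [1.0, -0.8, 0.0]
width: -0.2
```

```bash
python3 -c "
from h import *
loc(75,150)"
```

```text
local x,y,z 4.3 70.3 178.1 F [ 1.  -0.8  0. ]
p [ 545.3 -120.5  178.1] yaw -83.3 w -0.2 q6 1.08 t 48.0
tool delta mm [27.  -7.1  7.1] turn -0.004
xaxis [ 0.113 -0.076 -0.991]
```

Request:
send_rows(rows=[[0.015, -0.003, 0.002, 0], [0.015, -0.003, 0.002, 0], [0.012, 0, 0, 0]])

```text
t: 48.3
position: [542.7, -112.0, 129.2]
eef_rot: [0.07, 0.741, 0.017, -0.668]
contact_force: [-0.8, 0.2, 0.3]
width: 0.2
```

Request:
send_rows(rows=[[0.006, 0, 0, 0], [0.005, 0, 0, 0]])

```text
t: 48.5
position: [543.1, -111.6, 122.2]
eef_rot: [0.07, 0.738, 0.018, -0.671]
contact_force: [-26.5, 6.9, 52.5]
width: -0.2
```

```bash
python3 -c "
from h import *
loc(75,122)"
```

```text
local x,y,z 3.2 79.4 122.2 F [-26.5   6.9  52.5]
p [ 543.1 -111.6  122.2] yaw -83.0 w -0.2 q6 1.09 t 48.5
tool delta mm [0.2 4.4 3.3] turn -0.0
xaxis [ 0.099 -0.067 -0.993]
```

Request:
send_rows(rows=[[-0.02, 0, 0, 0], [-0.04, 0, 0, 0], [-0.045, 0, 0, 0], [-0.045, 0, 0, 0], [0, 0, -0.045, 0], [0, 0, -0.045, 0], [0, -0.02, -0.045, 0], [0, -0.03, 0, 0], [0, -0.03, 0, 0], [0, -0.02, 0, 0]])

```text
t: 49.5
position: [656.1, 18.0, 286.8]
eef_rot: [0.067, 0.741, 0.015, -0.667]
contact_force: [-0.2, 0.0, 0.6]
width: 0.1
```

```bash
python3 -c "
from h import *
st()
snap('scene','s2');snap('top','t2')
import cv2
a=np.load('pics/s2.npy')[100:400,40:460];b=np.load('pics/t2.npy')[150:300,210:570]
A=cv2.resize(a,(560,400));B=cv2.resize(b,(480,200))
A=cv2.resize(a,(490,350),interpolation=cv2.INTER_CUBIC);B=cv2.resize(b,(600,250),interpolation=cv2.INTER_CUBIC)
o=np.zeros((600,600,3),np.uint8);o[:350,:490]=A;o[350:,:]=B;cv2.imwrite('pics/fin.png',o)
m=vision.camera_model('scene')
c=np.array([549.6,-190.8]);ex=np.array([.9925,.1219]);ey=np.array([-.1219,.9925])
for x in(-116,116):
  for z in(95.5,103.5): print(x,z,'scene',np.round((w2px(m,[*(c+x*ex+103*ey),z])-[40,100])*490/420,1))
"
```

```text
t 49.5 p [656.1  18.  286.8] w 0.1 F [-0.2  0.   0.6]
axes xyz cols
 [[ 0.109  0.111 -0.988]
 [-0.067 -0.991 -0.119]
 [-0.992  0.079 -0.1  ]]
-116 95.5 scene [215.5 120.8]
-116 103.5 scene [214.9 118.4]
116 95.5 scene [225.1 221.2]
116 103.5 scene [224.5 219.2]
```

View pics/fin.png

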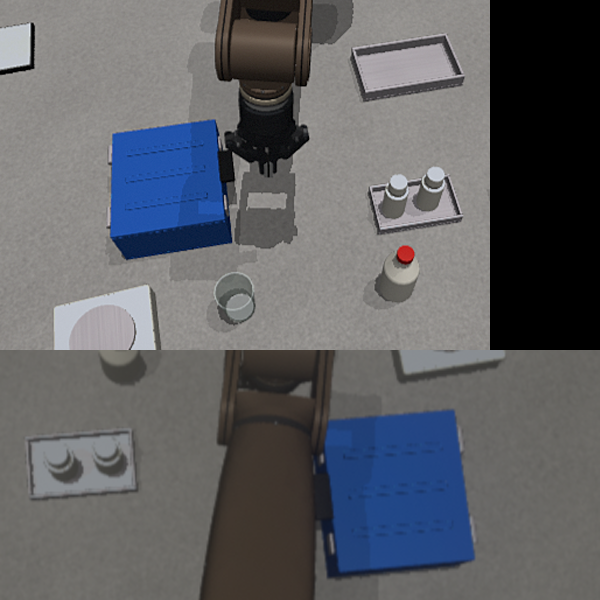

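```bash
python3 -c "
from h import *
print(workorder.hand_in())"
```

```text
the job is handed in; nothing more can be done
None
```

The case is packed and shut, and the job was handed in at about 50 s of robot time.

**What I did:**
- I moved the tall bottle from pocket 2, and the tall one among the spares, into the smallest tray.
- Two spares went into pockets 0 and 2.
- The bar had been knocked about 3 cm. I found it again, laid it flat along the bed, and then pushed the lid shut.

**Last checks:**
- A wrist picture taken before closing showed six short bottles upright in the pockets, the bar flat on the bed and the leftover spare standing on the bench.
- After closing, the fingertips stopped on the lid at the height expected for a shut lid. The final pictures show the lid flat, both tall bottles standing in the tray, and the beaker and wash bottle upright.

**What was off or not confirmed:**
- Pressing the lid down gave a brief force of about 60 N at the fingertips. That is under the 120 N wrist limit. It is over the 40 N limit for the arm and the gripper's body, but the contact was with the fingertips.
- The tool tilted by up to about 8° during the run; I corrected it several times.
- In the last pictures the arm hid the leftover spare, so it was last seen standing just before I closed the lid.

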